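# Lock a knife blank into a grinding jig with its spring pull-pin

### The arm

A 6-joint arm with a two-finger parallel gripper is mounted at the origin on the work surface. World frame = base frame: x ahead of the robot, y to its left, z up, the work surface at z = 0. Lengths are in mm, angles in rad, forces in N, time in s.
With the tool pointing down it reaches from about 350 to 975 mm from the base axis. Payload 7.1 kg.
Tool frame: the origin (TCP) lies on the mounting face of the last link; the fingertips stand 182 mm ahead of it and the grasp point (between the pads) lies 163 mm ahead of it (ctrl.tip_reach is the distance from the TCP to the fingertips, in mm); z points along the fingers, y is the direction in which the jaws open and shut (so a half turn about z gives the same grasp; the last joint's range is limited). The gripper opens to 88 mm and grips with 3 to 60 N. Pads are 20 mm wide; open, the fingers measure 115 mm over their backs; the gripper's body (75 mm by 178 mm) begins 61 mm behind the grasp point.
Start: joints at [-1.167, 0.423, 1.63, -0, 1.089, -0.019], TCP at [256.463, -569.941, 404.675] pointing down, gripper open.
Joint ranges: [-3, 3], [-0.9, 2.11], [0.09, 2.58], [-1.31, 4.45], [0.11, 2.69], [-2.54, 2.54]. Speed limits (rad/s): [2.39, 2.39, 3.01, 3.14, 3.14, 3.14].

### API

Orientations are given as a rotation vector (axis times angle).
In Python, from workcell import ctrl gives the robot as it stands.
- The arm moves only by the tool jog_arm, never from a script. Its argument "steps" is a list that holds one entry, the list of rows, each a list of 7 numbers: the shift along the tool's x, y, z in m, then the turn, a rotation vector about the tool's x, y, z in degrees, then the gripper's target within -1 to 1 (shut at 1, half-way at 0, fully open at -1). A call has 1 to 20 rows; each row shifts and turns the commanded pose from where the row before left it, along the tool's axes as they then stand; what a row does not reach is not made up. A row lasts 1/12 s, in which the tool goes at most 41.7 mm and 7.16 degrees, less where a joint would pass 70% of its speed; a pose out of reach is approached as far as the arm can. A call is refused whole if a number of a shift passes 0.0417 or a number of a turn 7.16, either way. A call with a gripper value outside its range is refused whole. The fingers move at their own pace and stop on an object; the grip force is fixed at half the most. Time passes only in rows, so rows that do not move let the fingers close. It gives the time, the measured TCP pose, the force and the opening at its end, in the units of the state.
- ctrl.get_obs(): the state, without advancing time (a new reading comes with each control period).
- ctrl.get_image(name): name is "side" or "top"; returns the picture (480x640x3 uint8, red, green, blue); there is no depth.
- ctrl.camera_info(name): a dict with "fx", "fy", "cx", "cy" (pixels), "origin" and "attitude" of the camera in the world. Camera axes: x right, y down, z forward; pixel columns grow to the right and rows downward; lengths in mm; the calibration is good to about 2 mm. A picture is of the moment at which its call begins. camera_info takes no time and is no camera call.
- ctrl.close_job(): hands the job in, once; it reports no verdict.
Trained networks look in the newest picture that a camera, given by its name, has taken for a name from the list of things; names that differ only in an ending like _2 or _b are one class to them, and where a whole thing is asked for, a point or a joint stands for the part that bears it (a point fixed in the world has none). Each returns a list of dicts, best first, with "p" (0 to 1); they miss things now and then, are a little off and sometimes report something else, mostly with a low value. They report only what shows in the picture. A call takes as long as a camera call. They do not tell look-alikes from the thing itself.
- ctrl.look_for(thing, camera): "bbox" ([left, top, right, bottom] in pixels, round what is visible of it).
- ctrl.trace(thing, camera): "pixels" (480x640 bool, what is visible of it) and "bbox" ([left, top, right, bottom] in pixels, round what is visible of it).
- ctrl.landmark_of(thing, camera): "uv" ([column, row] in pixels: a listed point, or the origin of a listed thing).
The state is a dict: "t": time; "qpos": joint angles; "qvel": joint speeds; "joint_torque": joint torques, N m; "ee_pos": TCP position; "orientation": TCP orientation; "ft_force": force on the tool from outside, world axes, zero at the start; "moment": the same for the moment, N m; "width": finger opening in mm.
Only numpy, scipy, OpenCV 4.12 (cv2) and the standard library are available. Lean on these libraries where they do the work, as an engineer would, in place of code of your own. Each camera call takes 0.05 s, during which the arm holds its last target.

### The job

Load the knife blank into the grinding jig. First pull the jig's spring pin up by its black handle and turn it counter-clockwise (seen from above) until it drops into the rest notch of the collar, so that it stays up when you let go; then lay the blank flat on the rail, tang under the bracket and the notch in its back over the small locating pin. Finally turn the spring pin back and let it go right down through the hole in the tang, leaving the blank locked, and leave the other things on the bench where they are.

Things in the scene. Friction and masses are not known exactly. Their poses are not given: they have to be found in the camera images.
- jig: Fixed grinding jig, z up; origin on the bench under the middle of its base plate. Its frame, mm: base x -135..115, y -35..35, 9 high; aluminium rail along x, flat top at z 34, 22 wide from x -105 to 45, 42 wide from 45 to 100; locating pin at (60, 11); at the -x end a bracket with the spring pin on the upright axis (-80, 0). The seated blank has the jig's x, y and yaw, underside at z 34.
- pin_lift (a joint): Lift (m) of the spring pin: 0 down (foot 6 mm below the rail's top), 0.036 in the rest notch (foot 30 mm above the rail), 0.043 upper stop. Spring: 5 N down at 0, 11.5 N at the top. Below about 0.029 its cross bar sits in the collar's straight slot and cannot turn; higher, it turns over a steep land whose crest needs 0.040. Let go on the slope, it slides back and snaps down.
- pin_turn (a joint): Turn (rad) of the spring pin, counter-clockwise from above positive: 0 cross bar over its slot (only there can it go down); 1.31 (75 degrees) centre of the 4 mm deep rest notch, firm stop just beyond; play about 0.05 to 0.1 each way. Turns easily.
- handle (a point): Middle of the spring pin's black handle, an upright wing 58 mm long (its x), 14 thick (its y), 34 high, on the pin's axis; wing along the jig's x when the pin is down, rises and turns with the pin. Pin down: this point is 151 mm above the bench, the wing's underside 4 mm above the collar (steel, 50 mm across, top 130 mm above the bench at most).
- locating_pin (a point): Foot of the locating pin on the rail's top: 7 mm across, round top, stands 9 mm high; axes of the jig.
- pin_seat (a point): Where the spring pin's axis meets the rail's top, 34 mm above the bench; axes of the jig. The dark bracket overhangs it: from a post at jig x -128..-108 mm to x -54, 48 wide, underside 66 and top 80 mm above the bench, so 32 mm free over the rail, open at the sides and towards +x. The pin is 8 mm across with a round nose.
- blade: Loose knife blank, flat steel 5 mm thick, 0.25 kg, lying on a wooden rest; x from tang to point, y to its straight back, z up; origin on its underside. Its frame, mm: tang x -96..-45, 30 wide; blade x -45..65, 40 wide (y -20..20, parallel edges; grip near x 10, about its balance point), then tapering to the point at x 100; in the back edge (y 20) an open notch x 55..65, 14 deep.
- blade_notch (a point): Point on the blank's underside, in its notch, that lies over point locating_pin when seated; axes of the blank. The pin has 1.5 mm play in the notch.
- blade_hole (a point): Centre of the 13 mm square hole in the tang, at (-80, 0) mm of the blank, on the underside; lies over point pin_seat when seated.
- rest: Wooden rest fixed to the bench, 120 x 22 mm, 34 mm high, narrower than the blank, so that fingers reach past the blank's edges; origin under its centre, x along it, roughly the same way as the blank's.
- file: loose flat file lying on the bench, 200 mm long, 22 mm thick at its wooden handle; origin at its middle, on the bench
- wheel: spare red grinder wheel lying flat, 90 mm across, 40 mm high; origin under its centre
- glue: white bottle, 54 mm across, 130 mm high; origin under its centre
- mug: dark metal mug, 80 mm across, 90 mm high; origin under its centre
- hammer: hammer lying on the bench, about 0.25 m long; origin under its middle
- wrench: steel wrench lying on the bench, about 0.2 m long; origin under its middle
- block: cork sanding block, 110 x 60 x 35 mm; origin under its centre
Things that resemble listed ones, but are neither listed nor needed, are in the scene too. What is shaped like the blade but blue or orange is not meant.

How it is judged:
By the outcome, as a careful person would: the job done as asked, in the order asked, and still so for the second after the job is handed in, with the robot touching nothing.
It also fails if it takes over 72 s, if anything falls off the work surface, if the arm or the gripper's body presses on something with over 40 N, if the wrist force passes 120 N, or if a joint passes its speed limit or range.

## Working session

There is one attempt and no reset: what is moved stays moved. The work goes in short steps, Python scripts to look and compute and a tool call to move; the robot and the scene stay as the last step left them, time stands still between calls to the robot, and variables do not carry over. Pictures are saved under pics/ and viewed, and the job is handed in when it is done.

Besides the shell and the picture viewer there is one more tool, called after "Call:" by a JSON object that holds its "op" and its "data". jog_arm: Moves the arm, as the interface text tells. Its arguments: {"type":"object","properties":{"steps":{"type":"array"}},"required":["steps"]}

```bash
ls; mkdir -p pics; python3 - <<'E'
from workcell import ctrl
import cv2
o=ctrl.get_obs();print(o)
for n in("side","top"):
    print(n,ctrl.camera_info(n))
    cv2.imwrite(f"pics/{n}0.png",cv2.cvtColor(ctrl.get_image(n),cv2.COLOR_RGB2BGR))
E
```

```text
pics
{'t': 0.0, 'qpos': array([-1.16702462e+00,  4.23822361e-01,  1.63072156e+00,  2.19333822e-05,
        1.08859615e+00, -1.90114895e-02]), 'qvel': array([-0.0008087 , -0.00260334, -0.00100554, -0.00013701,  0.00048939,
       -0.00026803]), 'joint_torque': array([ 4.71914682e-03, -5.44602942e+01, -2.73664963e+01,  6.44710497e-02,
        2.26577790e-02, -1.20667960e-04]), 'ee_pos': array([ 256.34118585, -569.68989594,  403.90062337]), 'orientation': array([-3.07017505e+00, -6.58836139e-01,  4.34573676e-04]), 'ft_force': array([-0.57390598,  0.33843404,  0.22183248]), 'moment': array([-0.05683588, -0.00209636,  0.03974456]), 'width': 87.51868930990086}
side {'fx': 570.4467915146803, 'fy': 570.4467915146803, 'cx': 310.87134652471156, 'cy': 240.84631381633403, 'origin': array([-119.62854749,  654.99152529,  963.82094226]), 'attitude': array([-1.00509938,  2.4208889 , -1.07702199])}
top {'fx': 620.1507625097714, 'fy': 620.1507625097714, 'cx': 322.48359184044034, 'cy': 239.8247948156572, 'origin': array([ 455.11079791,   -9.02814815, 1587.77901517]), 'attitude': array([-2.21787423,  2.16189394, -0.05877268])}
```

View pics/side0.png

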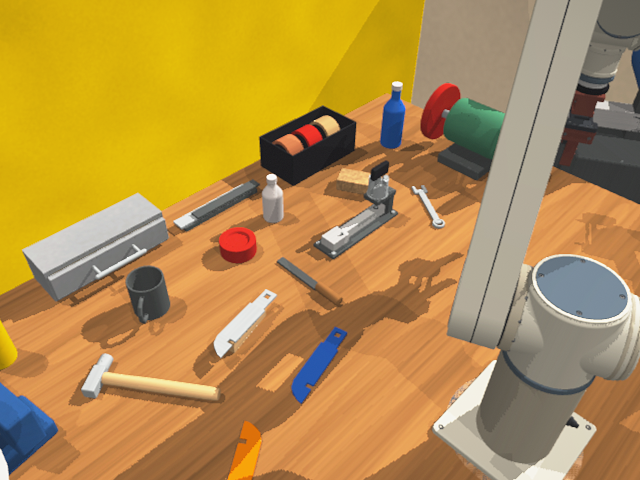

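View pics/top0.png

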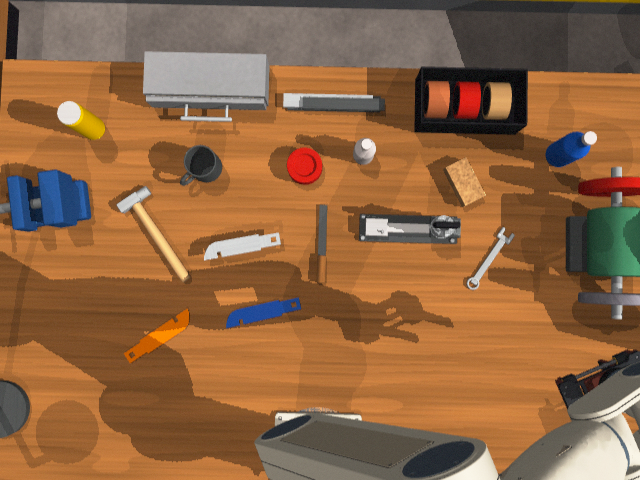

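Top view: the silver blank is at (243,246), with look-alikes in blue (263,312) and orange (158,336). The jig is at (410,228), its bracket and handle at about (443,228). In the side view the blank is at (245,322) and the handle at (380,172). I take the silver one as the blank and will check it in a crop.

```bash
cat > h.py <<'E'
import numpy as np, cv2
from scipy.spatial.transform import Rotation as R
from workcell import ctrl
CI={n:ctrl.camera_info(n) for n in("side","top")}
def ray(n,uv):
    c=CI[n];d=np.array([(uv[0]-c['cx'])/c['fx'],(uv[1]-c['cy'])/c['fy'],1])
    d=R.from_rotvec(c['attitude']).as_matrix()@d;return np.array(c['origin']),d/np.linalg.norm(d)
def proj(n,p):
    c=CI[n];q=R.from_rotvec(c['attitude']).as_matrix().T@(np.asarray(p,float)-c['origin'])
    return np.array([c['fx']*q[0]/q[2]+c['cx'],c['fy']*q[1]/q[2]+c['cy']])
def atz(n,uv,z):
    o,d=ray(n,uv);return o+d*(z-o[2])/d[2]
def tri(a,b):
    o1,d1=ray('side',a);o2,d2=ray('top',b)
    s=np.linalg.lstsq(np.c_[d1,-d2],o2-o1,rcond=None)[0]
    p,q=o1+s[0]*d1,o2+s[1]*d2;return (p+q)/2,np.linalg.norm(p-q)
def img(n):return cv2.cvtColor(ctrl.get_image(n),cv2.COLOR_RGB2BGR)
def crop(n,box,f,name,im=None):
    im=img(n) if im is None else im
    l,t,r,b=box;cv2.imwrite(f"pics/{name}.png",cv2.resize(im[t:b,l:r],None,fx=f,fy=f,interpolation=cv2.INTER_CUBIC))
E
python3 - <<'E'
from h import *
for th in("handle","locating_pin","pin_seat","blade_notch","blade_hole","jig","blade","rest"):
    r={}
    for n in("side","top"):
        r[n]=[(np.round(x['uv'],1),round(x['p'],2)) for x in ctrl.landmark_of(th,n)[:3]]
    print(th,r)
    if r['side'] and r['top']: p,e=tri(r['side'][0][0],r['top'][0][0]);print("   ",p.round(1),round(e,1))
a=img('side');b=img('top')
crop('side',(200,280,290,360),6,'sb',a);crop('top',(190,220,300,270),7,'tb',b)
crop('side',(305,150,415,260),5,'sj',a);crop('top',(350,200,470,255),6.5,'tj',b)
print(ctrl.get_obs()['t'])
E
```

```text
handle {'side': [(array([380.2, 173. ]), 0.82)], 'top': [(array([445.3, 224.3]), 0.62)]}
    [ 580.4 -290.3  139.2] 5.7
locating_pin {'side': [(array([341.9, 231. ]), 0.81), (array([266.7, 296.9]), 0.29)], 'top': [(array([379.8, 232.9]), 0.68)]}
    [ 565.2 -143.5   47.5] 0.3
pin_seat {'side': [(array([379. , 206.4]), 0.72), (array([230.4, 340.2]), 0.34)], 'top': [(array([437.8, 225.6]), 0.85)]}
    [ 582.6 -295.6   29.2] 15.0
blade_notch {'side': [(array([228.8, 343.7]), 0.59), (array([243.2, 441.1]), 0.59), (array([309.8, 382. ]), 0.56)], 'top': [(array([239.7, 317.9]), 0.88), (array([177.1, 320.6]), 0.84), (array([216.9, 252.5]), 0.58)]}
    [394.2 245.6 125.1] 144.0
blade_hole {'side': [(array([333.7, 334.2]), 0.96), (array([265.8, 298.1]), 0.78), (array([272.2, 217.3]), 0.57)], 'top': [(array([129.6, 354. ]), 0.89), (array([295.3, 307.2]), 0.82), (array([272.5, 239.7]), 0.59)]}
    [244.1 329.8 369.7] 122.7
jig {'side': [(array([358.5, 230.3]), 0.67)], 'top': [(array([401.6, 226.1]), 0.8)]}
    [ 579.4 -209.6    1.3] 20.2
blade {'side': [(array([317.9, 362.4]), 0.82), (array([241.4, 475.5]), 0.8), (array([243.6, 318.5]), 0.68)], 'top': [(array([260. , 309.7]), 0.78), (array([160.8, 337. ]), 0.65), (array([242.9, 245. ]), 0.64)]}
    [362.  151.3  -0.7] 6.6
rest {'side': [(array([244.3, 333. ]), 0.67)], 'top': []}
1.0
```

View pics/sb.png

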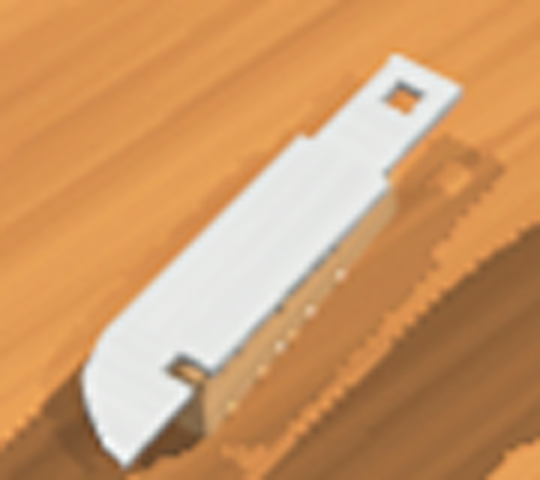

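View pics/tb.png

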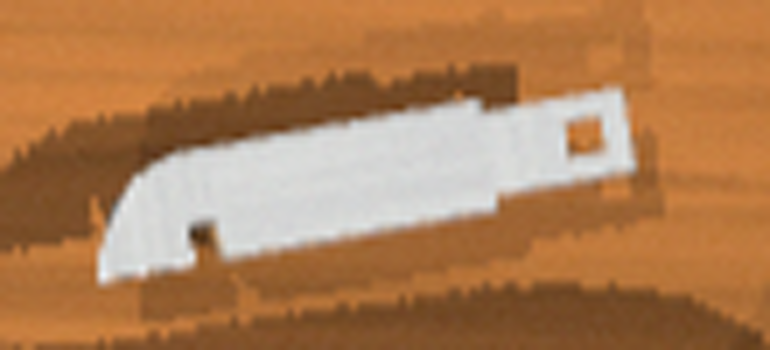

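View pics/sj.png

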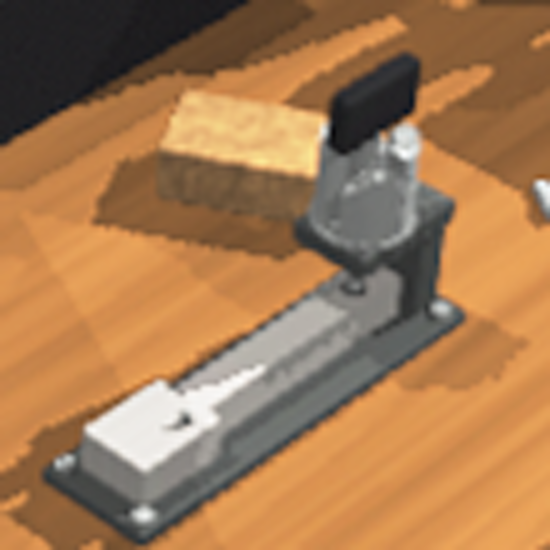

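View pics/tj.png

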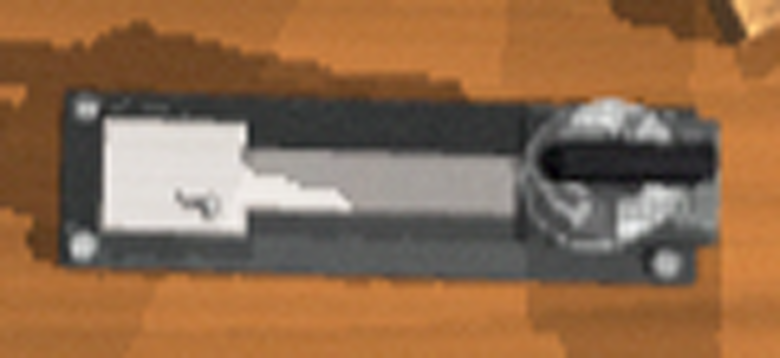

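```bash
cat > fit.py <<'E'
from h import *
from scipy.optimize import least_squares
def un(p,f,off):return (np.array(p,float)+.5)/f-.5+np.array(off)
def fit(M,obs,x0,fixz=None):
    # obs list (cam, modelpt, uv)
    def P(x,m):
        c,s=np.cos(x[3]),np.sin(x[3]);return np.array([x[0]+c*m[0]-s*m[1],x[1]+s*m[0]+c*m[1],x[2]+m[2]])
    f=lambda x:np.concatenate([proj(n,P(x,m))-uv for n,m,uv in obs])
    s=least_squares(f,x0,loss='soft_l1',x_scale=[10,10,10,.1]);return s.x,f(s.x).reshape(-1,2)
E
python3 - <<'E'
from fit import *
T=[((115,-35,9),(62,92)),((115,35,9),(60,265)),((-135,35,9),(693,283)),((100,-21,34),(103,117)),((100,21,34),(103,228)),((45,21,34),(247,233)),((45,-21,34),(247,122))]
S=[((115,35,9),(140,538)),((115,-35,9),(45,470)),((-135,35,9),(465,314)),((100,-21,34),(83,430)),((100,21,34),(152,470)),((45,21,34),(220,413)),((45,-21,34),(162,378))]
tj=[('top',m,un(p,6.5,(350,200))) for m,p in T];sj=[('side',m,un(p,5,(305,150))) for m,p in S]
T=[((-96,15,5),(637,170)),((-96,-15,5),(623,88)),((-45,-20,5),(477,100)),((-45,20,5),(497,210)),((55,20,5),(222,262)),((65,20,5),(193,267)),((100,20,5),(100,284))]
S=[((-96,-15,5),(395,53)),((-96,15,5),(462,92)),((-45,20,5),(388,183)),((-45,-20,5),(303,135)),((55,20,5),(212,372)),((65,20,5),(190,388)),((100,20,5),(125,467))]
tb=[('top',m,un(p,7,(190,220))) for m,p in T];sb=[('side',m,un(p,6,(200,280))) for m,p in S]
for nm,a,b,x0 in(("jig",tj,sj,(580,-200,0,1.57)),("blade",tb,sb,(520,170,34,1.6))):
    for k,o in(("both",a+b),("top",a),("side",b)):
        x,r=fit(None,o,x0);print(nm,k,x.round(3),"rms",np.sqrt((r**2).mean()).round(2))
        if k=="both":print(r.round(1).tolist())
E
```

```text
jig both [ 581.528 -209.253   -3.819    1.569] rms 0.53
[[0.4, -0.3], [0.0, 0.4], [0.5, 0.2], [0.4, 0.6], [0.1, 0.1], [-0.2, -0.1], [0.1, 0.4], [0.5, -0.1], [-0.9, -0.3], [0.1, -1.0], [-0.2, 0.0], [-1.6, 0.2], [0.1, 1.1], [-0.7, 0.2]]
jig top [ 582.415 -209.183   -8.386    1.571] rms 0.25
jig side [ 589.98  -220.886  -16.883    1.561] rms 0.58
blade both [526.784 201.099  30.625   1.776] rms 0.31
[[-0.3, 0.1], [-0.4, 0.1], [0.1, 0.1], [0.0, 0.0], [0.0, -0.3], [0.2, -0.3], [-0.3, -0.2], [0.1, 0.5], [-0.1, -0.5], [0.2, 0.0], [-0.5, 0.3], [0.0, -0.2], [0.6, 0.5], [0.2, -0.8]]
blade top [526.37  200.151  36.586   1.78 ] rms 0.14
blade side [523.525 203.637  35.512   1.774] rms 0.35
```

```bash
cat > pl.py <<'E'
from h import *
def st():
    o=ctrl.get_obs();M=R.from_rotvec(o['orientation']).as_matrix()
    return o,M
def plan(pos,yaw=None):
    "turn (deg about tool z) first, then shift in turned tool axes (mm)"
    o,M=st();y0=np.arctan2(M[1,0],M[0,0]);yaw=y0 if yaw is None else yaw
    t=-np.degrees(yaw-y0);M2=M@R.from_rotvec([0,0,np.radians(t)]).as_matrix()
    d=np.array(pos)-o['ee_pos']
    print("t",round(o['t'],2),"pos",o['ee_pos'].round(1),"yaw",round(y0,4),"F",o['ft_force'].round(1),"w",round(o['width'],1),"q",o['qpos'].round(2),"tilt",np.degrees(np.arccos(-M[2,2])).round(2))
    print("turn",round(t,2),"shift now-axes",(M.T@d).round(1),"after turn",(M2.T@d).round(1))
E
python3 - <<'E'
from pl import *
print(atz('top',un:=((631+.5)/6.5-.5+350,(162+.5)/6.5-.5+200),168))
print(atz('side',((375+.5)/5-.5+305,(103+.5)/5-.5+150),151))
plan((582,-289.3,404),1.569)
E
```

```text
[ 579.67730906 -286.04180959  168.        ]
[ 576.91398337 -286.71798553  151.        ]
t 1.0 pos [ 256.5 -569.9  404.7] yaw 0.4229 F [-0.2  0.3 -0. ] w 87.8 q [-1.17  0.42  1.63  0.    1.09 -0.02] tilt 0.0
turn -65.67 shift now-axes [ 412.  -122.3    0.7] after turn [281.2 325.    0.7]
```

Call:
{"op": "jog_arm", "data": {"steps": [[[0,0,0,0,0,-6.57,-1],[0,0,0,0,0,-6.57,-1],[0,0,0,0,0,-6.57,-1],[0,0,0,0,0,-6.57,-1],[0,0,0,0,0,-6.57,-1],[0,0,0,0,0,-6.57,-1],[0,0,0,0,0,-6.57,-1],[0,0,0,0,0,-6.57,-1],[0,0,0,0,0,-6.57,-1],[0,0,0,0,0,-6.57,-1]]]}}

```text
t: 1.83
ee_pos: [256.5, -569.9, 404.7]
orientation: [-2.217, -2.226, 0.0]
ft_force: [-0.3, -0.3, -0.8]
width: 87.8
```

Call:
{"op": "jog_arm", "data": {"steps": [[[0.0202,0.0232,0,0,0,0,-1],[0.0202,0.0232,0,0,0,0,-1],[0.0202,0.0232,0,0,0,0,-1],[0.0202,0.0232,0,0,0,0,-1],[0.0202,0.0232,0,0,0,0,-1],[0.0202,0.0232,0,0,0,0,-1],[0.0202,0.0232,0,0,0,0,-1],[0.0202,0.0232,0,0,0,0,-1],[0.0202,0.0232,0,0,0,0,-1],[0.0202,0.0232,0,0,0,0,-1],[0.0202,0.0232,0,0,0,0,-1],[0.0202,0.0232,0,0,0,0,-1],[0.0202,0.0232,0,0,0,0,-1],[0.0202,0.0232,0,0,0,0,-1],[0,0,0.015,0,0,0,-1],[0,0,0.015,0,0,0,-1],[0,0,0,0,0,0,-1]]]}}

```text
t: 3.25
ee_pos: [581.3, -286.5, 371.8]
orientation: [-2.218, -2.218, 0.002]
ft_force: [-0.5, -0.1, 0.1]
width: 87.6
```

```bash
python3 - <<'E'
from pl import *
a=img('side');b=img('top')
crop('side',(300,80,460,220),5,'s1',a);crop('top',(350,140,510,280),5,'t1',b)
plan((582,-289.3,404),1.569)
E
```

```text
t 3.35 pos [ 581.5 -287.5  374.3] yaw 1.5695 F [-0.6  0.4 -0.3] w 87.9 q [-0.48  0.49  1.6  -0.    1.06 -0.48] tilt 0.08
turn 0.03 shift now-axes [ -1.8   0.4 -29.7] after turn [ -1.8   0.4 -29.7]
```

View pics/s1.png

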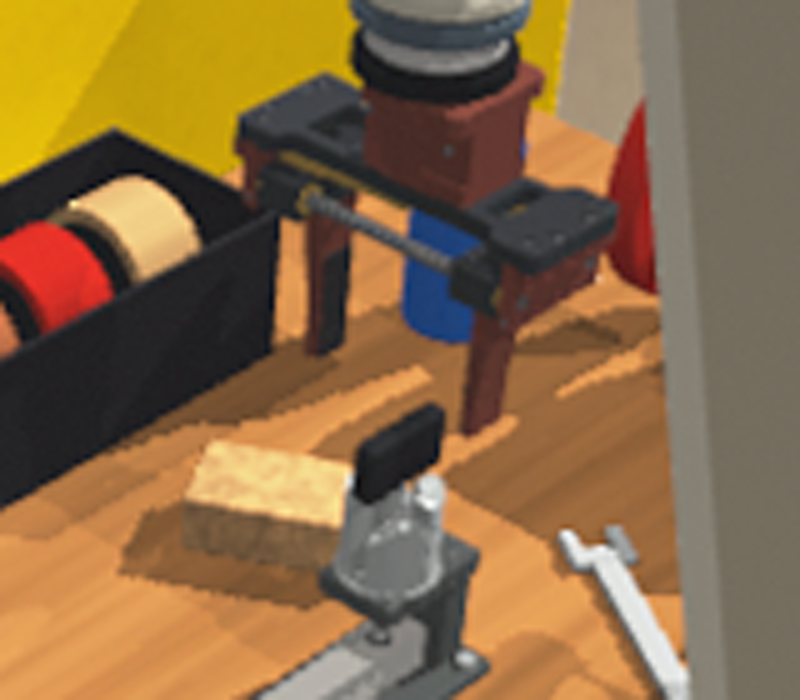

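View pics/t1.png

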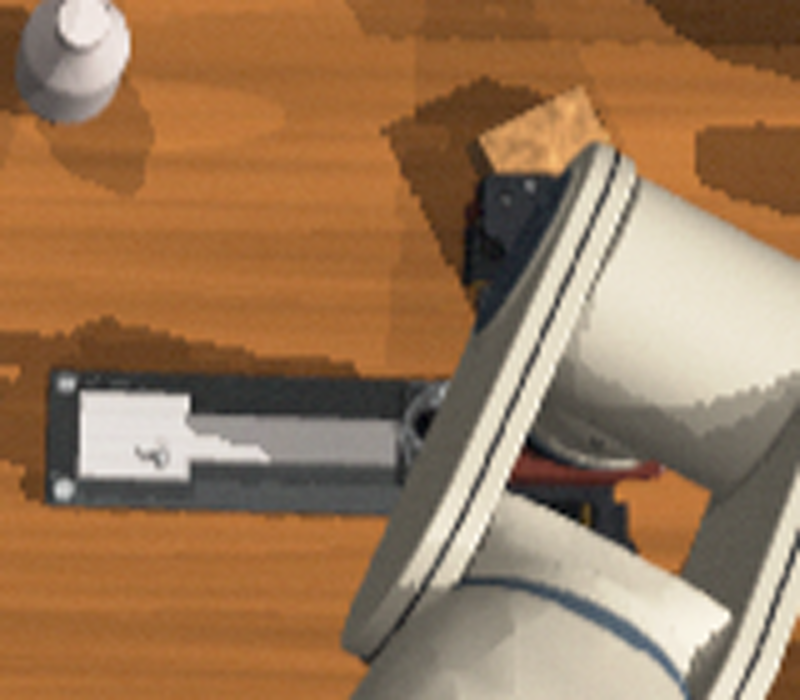

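```bash
python3 - <<'E'
from h import *
f=lambda p:(((proj('side',p)-[300,80])+.5)*5-.5).round(0)
for s in(1,-1):
  for w in (44,57.5):
    for y in(-10,10): print(s,w,y,f((581.5+s*w,-287.5+y,192.3)))
print('wing', [f((581.5+a,-289+b,z)).tolist() for a in(-7,7) for b in(-29,29) for z in (134,168)])
E
```

```text
1 44 -10 [345. 335.]
1 44 10 [319. 350.]
1 57.5 -10 [325. 324.]
1 57.5 10 [298. 340.]
-1 44 -10 [485. 407.]
-1 44 10 [459. 423.]
-1 57.5 -10 [508. 418.]
-1 57.5 10 [481. 435.]
wing [[441.0, 458.0], [447.0, 401.0], [366.0, 506.0], [371.0, 449.0], [419.0, 446.0], [425.0, 390.0], [344.0, 494.0], [349.0, 437.0]]
```

Call:
{"op": "jog_arm", "data": {"steps": [[[-0.0015,-0.0005,0.01,0,0,0,-1],[0,0,0.01,0,0,0,-1],[0,0,0.01,0,0,0,-1],[0,0,0.01,0,0,0,-1],[0,0,0.01,0,0,0,-1],[0,0,0.006,0,0,0,-1],[0,0,0,0,0,0,-1],[0,0,0,0,0,0,-1]]]}}

```text
t: 4.02
ee_pos: [581.1, -289.0, 318.1]
orientation: [-2.222, -2.219, 0.0]
ft_force: [0.5, 0.2, -0.5]
width: 87.7
```

```bash
python3 - <<'E'
from pl import *
a=img('side')
crop('side',(320,100,440,210),6,'s2',a)
plan((582,-289.3,404),1.569)
E
```

```text
t 4.07 pos [ 581.3 -289.1  318.7] yaw 1.5695 F [-0.7  0.2 -0.3] w 87.8 q [-0.48  0.56  1.63  0.    0.95 -0.48] tilt 0.0
turn 0.03 shift now-axes [ -0.2   0.7 -85.3] after turn [ -0.2   0.7 -85.3]
```

View pics/s2.png

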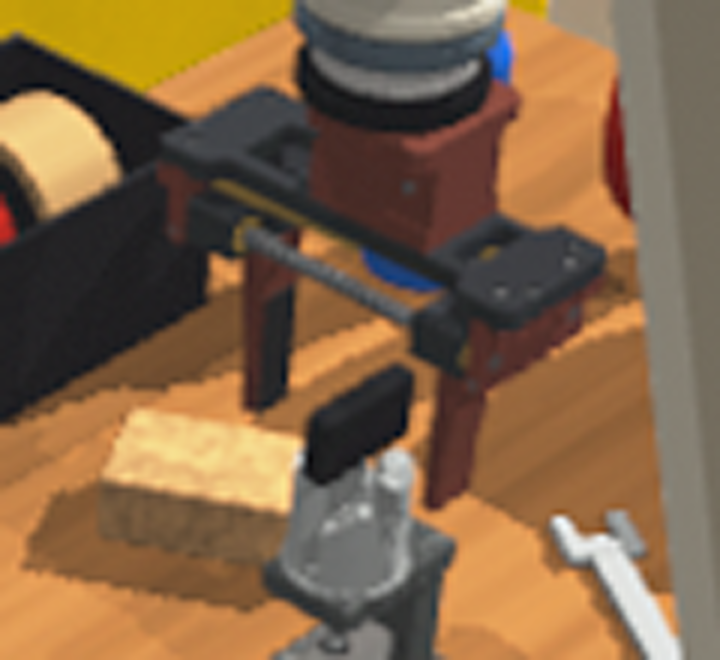

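Call:
{"op": "jog_arm", "data": {"steps": [[[0,0,0,0,0,0,0.3],[0,0,0,0,0,0,0.6],[0,0,0,0,0,0,1],[0,0,0,0,0,0,1],[0,0,0,0,0,0,1],[0,0,0,0,0,0,1],[0,0,0,0,0,0,1],[0,0,0,0,0,0,1]]]}}

```text
t: 4.73
ee_pos: [581.1, -289.1, 318.7]
orientation: [2.223, 2.22, 0.0]
ft_force: [0.0, -0.2, -0.5]
width: 38.2
```

```bash
python3 - <<'E'
from pl import *
plan((582,-289.3,404),1.569);print(ctrl.get_obs()['moment'])
E
```

```text
t 4.73 pos [ 581.1 -289.1  318.7] yaw 1.5695 F [ 0.  -0.2 -0.5] w 38.2 q [-0.48  0.56  1.63  0.    0.95 -0.48] tilt 0.0
turn 0.03 shift now-axes [ -0.2   0.9 -85.3] after turn [ -0.2   0.9 -85.3]
[-0.01919538 -0.1090903  -0.02127399]
```

Still closing (38 mm open).

Call:
{"op": "jog_arm", "data": {"steps": [[[0,0,0,0,0,0,1],[0,0,0,0,0,0,1],[0,0,0,0,0,0,1],[0,0,0,0,0,0,1],[0,0,0,0,0,0,1],[0,0,0,0,0,0,1],[0,0,0,0,0,0,1]]]}}

```text
t: 5.32
ee_pos: [580.0, -289.2, 318.7]
orientation: [-2.221, -2.218, 0.003]
ft_force: [-6.6, -1.1, 5.3]
width: 14.2
```

```bash
python3 - <<'E'
from pl import *
plan((582,-289.3,404),1.569);print(ctrl.get_obs()['moment'])
E
```

```text
t 5.32 pos [ 580.  -289.2  318.7] yaw 1.5697 F [-6.6 -1.1  5.3] w 14.2 q [-0.48  0.56  1.63 -0.    0.96 -0.48] tilt 0.21
turn 0.04 shift now-axes [ -0.1   1.7 -85.4] after turn [ -0.1   1.7 -85.4]
[-0.1559197   1.20711901  0.02697746]
```

Call:
{"op": "jog_arm", "data": {"steps": [[[0,-0.001,0,0,0,0,1],[0,-0.001,0,0,0,0,1],[0,0,0,0,0,0,1],[0,0,0,0,0,0,1]]]}}

```text
t: 5.65
ee_pos: [579.1, -289.1, 318.7]
orientation: [-2.223, -2.22, 0.0]
ft_force: [-1.8, -0.8, 1.0]
width: 13.4
```

```bash
python3 - <<'E'
from pl import *
plan((582,-289.3,404),1.569);print(ctrl.get_obs()['moment'])
E
```

```text
t 5.65 pos [ 579.1 -289.1  318.7] yaw 1.5695 F [-1.8 -0.8  1. ] w 13.4 q [-0.48  0.56  1.63 -0.    0.95 -0.48] tilt 0.01
turn 0.03 shift now-axes [ -0.2   2.9 -85.3] after turn [ -0.2   2.9 -85.3]
[ 0.0048182   0.35397285 -0.03865331]
```

Call:
{"op": "jog_arm", "data": {"steps": [[[0,-0.0004,-0.003,0,0,0,1],[0,0,-0.003,0,0,0,1],[0,0,-0.003,0,0,0,1],[0,0,-0.003,0,0,0,1],[0,0,-0.003,0,0,0,1],[0,0,-0.003,0,0,0,1],[0,0,-0.003,0,0,0,1],[0,0,-0.003,0,0,0,1],[0,0,-0.003,0,0,0,1],[0,0,-0.003,0,0,0,1],[0,0,-0.003,0,0,0,1],[0,0,-0.003,0,0,0,1],[0,0,-0.003,0,0,0,1],[0,0,-0.0025,0,0,0,1],[0,0,0,0,0,0,1],[0,0,0,0,0,0,1]]]}}

```text
t: 6.98
ee_pos: [578.7, -289.0, 360.2]
orientation: [2.223, 2.22, 0.0]
ft_force: [4.1, -0.6, -13.2]
width: 13.8
```

```bash
python3 - <<'E'
from pl import *
plan((582,-289.3,404),1.569);print(ctrl.get_obs()['moment'])
crop('side',(320,80,440,190),6,'s3')
E
```

```text
t 6.98 pos [ 578.7 -289.   360.2] yaw 1.5695 F [  4.1  -0.6 -13.2] w 13.8 q [-0.48  0.5   1.61  0.    1.03 -0.48] tilt 0.01
turn 0.03 shift now-axes [ -0.3   3.3 -43.8] after turn [ -0.3   3.3 -43.8]
[-0.21014716 -0.95523145 -0.01638823]
```

View pics/s3.png

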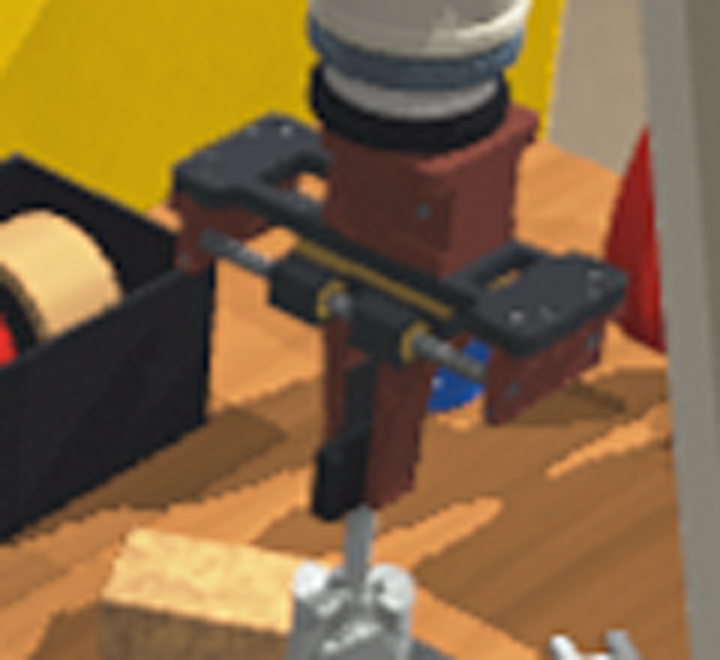

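Call:
{"op": "jog_arm", "data": {"steps": [[[0,0.0005,0,0,0,-5,1],[0,0,0,0,0,-5,1],[0,0,0,0,0,-5,1],[0,0,0,0,0,-5,1],[0,0,0,0,0,-5,1],[0,0,0,0,0,-5,1],[0,0,0,0,0,-5,1],[0,0,0,0,0,0,1]]]}}

```text
t: 7.7
ee_pos: [579.4, -288.8, 359.9]
orientation: [-1.448, -2.788, -0.001]
ft_force: [5.2, 0.4, -11.7]
width: 14.1
```

```bash
python3 - <<'E'
from pl import *
plan((582,-289.3,404),1.569);print(ctrl.get_obs()['moment'])
E
```

```text
t 7.7 pos [ 579.4 -288.8  359.9] yaw 2.1834 F [  5.2   0.4 -11.7] w 14.1 q [-0.48  0.51  1.61  0.    1.03 -1.09] tilt 0.03
turn 35.2 shift now-axes [ -1.9   1.9 -44.1] after turn [ -0.4   2.6 -44.1]
[ 0.04614946 -1.26365867  0.00151458]
```

Call:
{"op": "jog_arm", "data": {"steps": [[[0,0,0,0,0,-5,1],[0,0,0,0,0,-5,1],[0,0,0,0,0,-5,1],[0,0,0,0,0,-5,1],[0,0,0,0,0,-5,1],[0,0,0,0,0,-5,1],[0,0,0,0,0,-5,1],[0,0,0,0,0,-5,1],[0,0,0,0,0,0,1],[0,0,0,0,0,0,1]]]}}

```text
t: 8.53
ee_pos: [579.6, -288.4, 360.0]
orientation: [0.416, 3.113, 0.002]
ft_force: [5.6, 3.4, -12.6]
width: 13.9
```

```bash
python3 - <<'E'
from pl import *
plan((582,-289.3,404),1.569+1.31);print(ctrl.get_obs()['moment'])
crop('side',(320,80,440,190),6,'s4')
E
```

```text
t 8.53 pos [ 579.6 -288.4  360. ] yaw 2.8757 F [  5.6   3.4 -12.6] w 13.9 q [-0.48  0.51  1.61  0.    1.03 -1.79] tilt 0.09
turn -0.19 shift now-axes [ -2.5  -0.2 -44. ] after turn [ -2.5  -0.2 -44. ]
[ 0.64583111 -1.56349265  0.00530705]
```

View pics/s4.png

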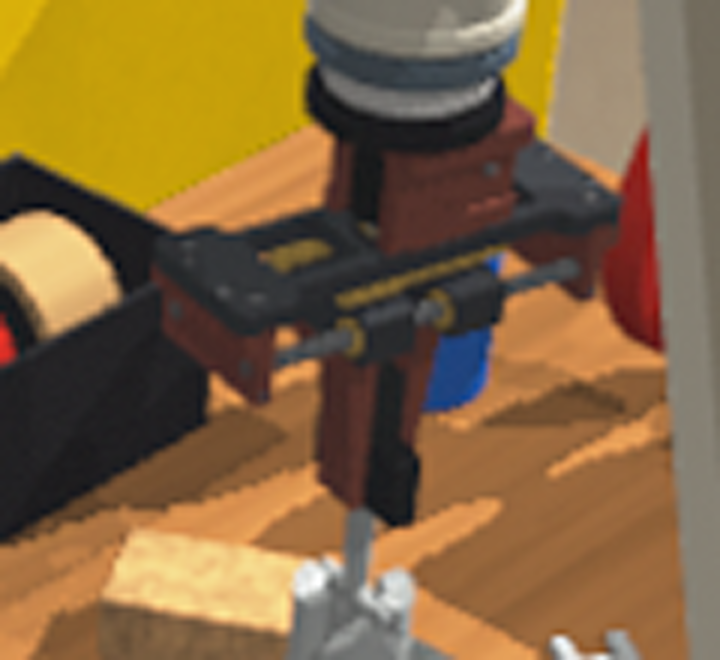

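Call:
{"op": "jog_arm", "data": {"steps": [[[0,0,0.001,0,0,0,1],[0,0,0.001,0,0,0,1],[0,0,0.001,0,0,0,1],[0,0,0.001,0,0,0,1],[0,0,0.001,0,0,0,1],[0,0,0.0005,0,0,0,1],[0,0,0,0,0,0,1],[0,0,0,0,0,0,1]]]}}

```text
t: 9.25
ee_pos: [579.7, -288.4, 354.8]
orientation: [0.417, 3.113, 0.002]
ft_force: [6.1, 3.0, -10.6]
width: 13.7
```

```bash
python3 - <<'E'
from pl import *
plan((582,-289.3,404),1.569+1.31);print(ctrl.get_obs()['moment'])
E
```

```text
t 9.25 pos [ 579.7 -288.4  354.8] yaw 2.8753 F [  6.1   3.  -10.6] w 13.7 q [-0.48  0.51  1.61  0.    1.02 -1.79] tilt 0.09
turn -0.21 shift now-axes [ -2.5  -0.2 -49.2] after turn [ -2.5  -0.2 -49.2]
[ 0.7701772  -1.39431615 -0.02862039]
```

Call:
{"op": "jog_arm", "data": {"steps": [[[0,0,0.0007,0,0,0,1],[0,0,0.0007,0,0,0,1],[0,0,0.0006,0,0,0,1],[0,0,0,0,0,0,1]]]}}

```text
t: 9.58
ee_pos: [579.7, -288.4, 354.5]
orientation: [0.417, 3.113, 0.002]
ft_force: [3.4, 5.3, 0.7]
width: 13.9
```

```bash
python3 - <<'E'
from pl import *
plan((582,-289.3,404),1.569+1.31);print(ctrl.get_obs()['moment'])
E
```

```text
t 9.58 pos [ 579.7 -288.4  354.5] yaw 2.8753 F [3.4 5.3 0.7] w 13.9 q [-0.48  0.51  1.61  0.    1.02 -1.79] tilt 0.1
turn -0.21 shift now-axes [ -2.5  -0.2 -49.5] after turn [ -2.5  -0.2 -49.5]
[ 1.14862745 -0.56907135  0.02509551]
```

Call:
{"op": "jog_arm", "data": {"steps": [[[0,0.0005,0,0,0,0,1],[0,0,0,0,0,0,0.8],[0,0,0,0,0,0,0.6],[0,0,0,0,0,0,0.4],[0,0,0,0,0,0,0.2],[0,0,0,0,0,0,0],[0,0,0,0,0,0,-0.2],[0,0,0,0,0,0,-0.2],[0,0,0,0,0,0,-0.2]]]}}

```text
t: 10.33
ee_pos: [579.3, -288.7, 352.6]
orientation: [-0.412, -3.114, 0.0]
ft_force: [-0.5, 0.3, -0.8]
width: 51.9
```

```bash
python3 - <<'E'
from pl import *
plan((582,-289.3,404),1.569+1.31);print(ctrl.get_obs()['moment'])
crop('side',(320,80,440,190),6,'s5')
E
```

```text
t 10.33 pos [ 579.3 -288.7  352.6] yaw 2.8784 F [-0.5  0.3 -0.8] w 51.9 q [-0.48  0.51  1.61 -0.    1.01 -1.79] tilt 0.01
turn -0.04 shift now-axes [ -2.8   0.1 -51.4] after turn [ -2.8   0.1 -51.4]
[ 0.05518956 -0.10150405  0.0572075 ]
```

View pics/s5.png

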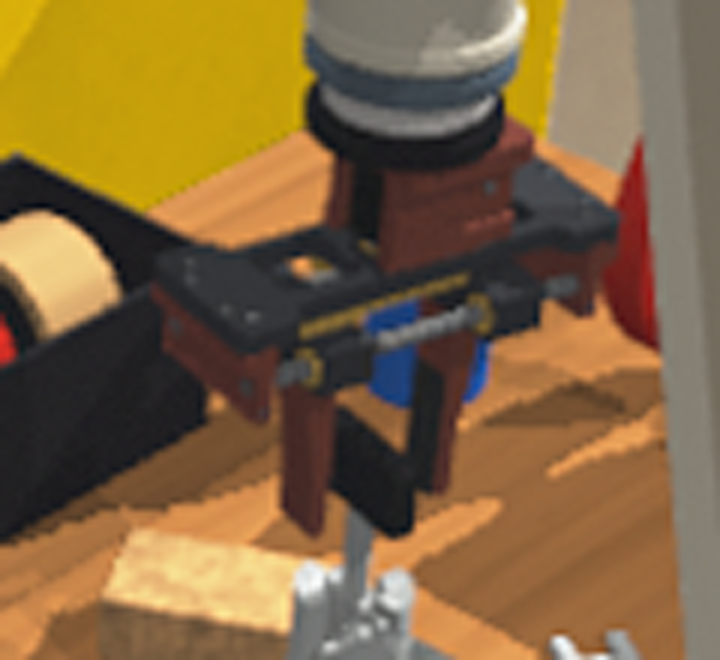

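Call:
{"op": "jog_arm", "data": {"steps": [[[0,0,-0.02,0,0,0,-0.2],[0,0,-0.02,0,0,0,-0.2],[0,0,-0.02,0,0,0,-0.4],[0,0,-0.02,0,0,0,-0.6],[0,0,0,0,0,7,-1],[0,0,0,0,0,7,-1],[0,0,0,0,0,7,-1],[0,0,0,0,0,7,-1],[0,0,0,0,0,7,-1],[0,0,0,0,0,7,-1],[0,0,0,0,0,7,-1],[0,0,0,0,0,7,-1],[0,0,0,0,0,7,-1],[0,0,0,0,0,0.1,-1]]]}}

```text
t: 11.55
ee_pos: [579.4, -288.6, 432.6]
orientation: [-1.986, -2.434, 0.0]
ft_force: [-0.7, -0.1, -0.1]
width: 88.1
```

```bash
python3 - <<'E'
from pl import *
plan((523.5,211.5,433),1.776)
E
```

```text
t 11.55 pos [ 579.4 -288.6  432.6] yaw 1.7728 F [-0.7 -0.1 -0.1] w 88.1 q [-0.48  0.43  1.55 -0.    1.16 -0.68] tilt 0.01
turn -0.18 shift now-axes [ 5.011e+02  4.560e+01 -4.000e-01] after turn [ 5.009e+02  4.720e+01 -4.000e-01]
```

Call:
{"op": "jog_arm", "data": {"steps": [[[0.0313,0.00295,0,0,0,-0.18,-1],[0.0313,0.00295,0,0,0,0,-1],[0.0313,0.00295,0,0,0,0,-1],[0.0313,0.00295,0,0,0,0,-1],[0.0313,0.00295,0,0,0,0,-1],[0.0313,0.00295,0,0,0,0,-1],[0.0313,0.00295,0,0,0,0,-1],[0.0313,0.00295,0,0,0,0,-1],[0.0313,0.00295,0,0,0,0,-1],[0.0313,0.00295,0,0,0,0,-1],[0.0313,0.00295,0,0,0,0,-1],[0.0313,0.00295,0,0,0,0,-1],[0.0313,0.00295,0,0,0,0,-1],[0.0313,0.00295,0.03,0,0,0,-1],[0.0313,0.00295,0.04,0,0,0,-1],[0.0313,0.00295,0.04,0,0,0,-1],[0,0,0.04,0,0,0,-1],[0,0,0.02,0,0,0,-1],[0,0,0,0,0,0,-1]]]}}

```text
t: 13.13
ee_pos: [521.0, 198.5, 274.0]
orientation: [-1.968, -2.443, 0.011]
ft_force: [0.1, -0.6, 0.4]
width: 87.4
```

```bash
python3 - <<'E'
from pl import *
a=img('side');b=img('top')
crop('side',(170,220,330,360),5,'s6',a);crop('top',(170,180,330,300),5,'t6',b)
plan((523.5,211.5,204),1.776)
f=lambda p:(((proj('side',p)-[170,220])+.5)*5-.5).round(0)
o,M=st();p=o['ee_pos']
for s in(1,-1):
  for w in(44,57.5):
    for x in(-10,10): print(s,w,x,f(p+M@np.array([x,s*w,182])))
E
```

```text
t 13.23 pos [523.  198.6 278.3] yaw 1.7827 F [ 0.1  0.  -0.5] w 88.1 q [ 0.34  0.51  1.85 -0.    0.78  0.13] tilt 0.07
turn 0.38 shift now-axes [12.6  3.3 74.3] after turn [12.6  3.2 74.3]
1 44 -10 [303. 347.]
1 44 10 [272. 377.]
1 57.5 -10 [277. 334.]
1 57.5 10 [246. 364.]
-1 44 -10 [474. 434.]
-1 44 10 [444. 466.]
-1 57.5 -10 [502. 448.]
-1 57.5 10 [472. 481.]
```

View pics/s6.png

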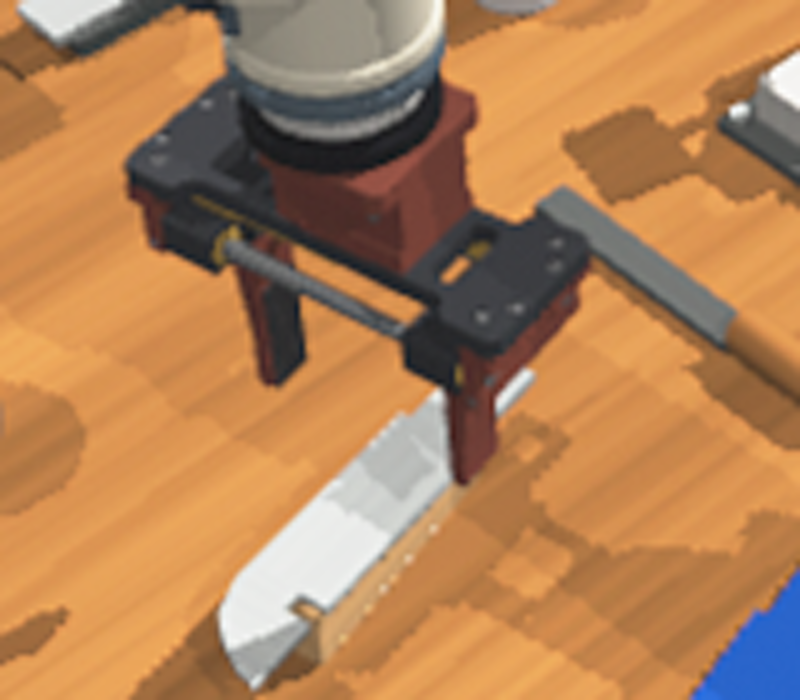

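View pics/t6.png

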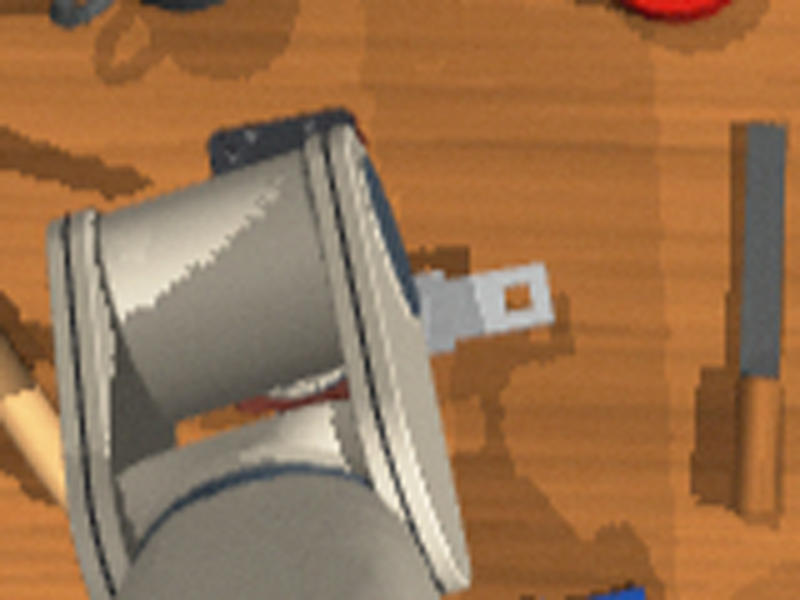

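Call:
{"op": "jog_arm", "data": {"steps": [[[0.0063,0.0016,0,0,0,0.38,-1],[0.0063,0.0016,0,0,0,0,-1],[0,0,0.012,0,0,0,-1],[0,0,0.012,0,0,0,-1],[0,0,0.012,0,0,0,-1],[0,0,0.012,0,0,0,-1],[0,0,0.012,0,0,0,-1],[0,0,0.012,0,0,0,-1],[0,0,0.002,0,0,0,-1],[0,0,0,0,0,0,-1],[0,0,0,0,0,0,-1]]]}}

```text
t: 14.15
ee_pos: [523.6, 211.4, 204.1]
orientation: [-1.985, -2.435, 0.001]
ft_force: [0.2, -0.1, 0.4]
width: 87.7
```

```bash
python3 - <<'E'
from pl import *
a=img('side')
crop('side',(170,240,330,380),5,'s7',a)
plan((523.5,211.5,204),1.776)
E
```

```text
t 14.2 pos [523.7 211.5 204.6] yaw 1.7736 F [-0.  -0.9  0.1] w 87.8 q [0.36 0.63 1.86 0.   0.65 0.16] tilt 0.02
turn -0.14 shift now-axes [ 0.  -0.2  0.6] after turn [ 0.  -0.2  0.6]
```

View pics/s7.png

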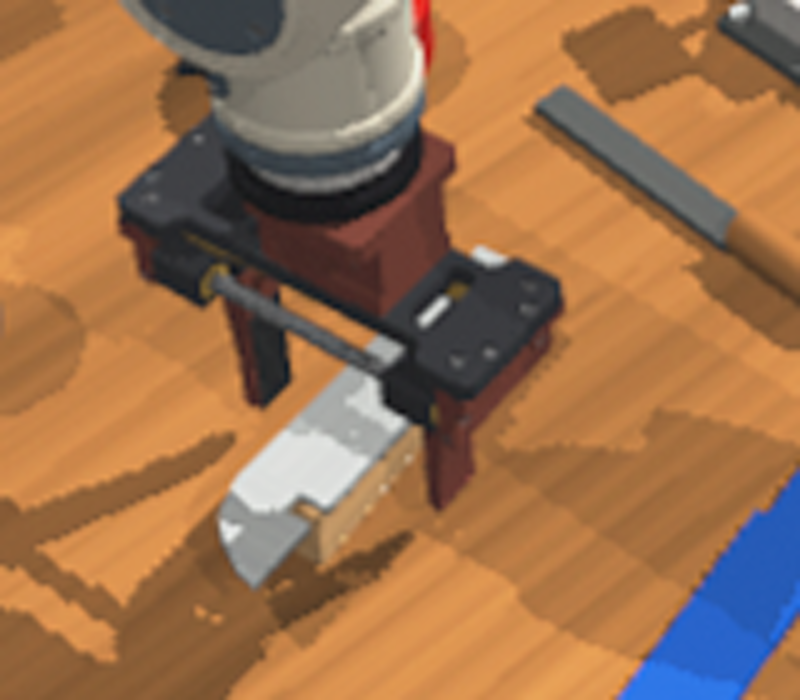

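Call:
{"op": "jog_arm", "data": {"steps": [[[0,0,0,0,0,-0.1,0],[0,0,0,0,0,0,1],[0,0,0,0,0,0,1],[0,0,0,0,0,0,1],[0,0,0,0,0,0,1],[0,0,0,0,0,0,1],[0,0,0,0,0,0,1],[0,0,0,0,0,0,1],[0,0,0,0,0,0,1],[0,0,0,0,0,0,1],[0,0,0,0,0,0,1]]]}}

```text
t: 15.12
ee_pos: [523.5, 211.5, 204.4]
orientation: [-1.983, -2.437, 0.0]
ft_force: [0.1, -0.1, 0.4]
width: 39.5
```

```bash
python3 - <<'E'
from pl import *
plan((523.5,211.5,204),1.776)
crop('side',(170,240,330,380),5,'s8')
E
```

```text
t 15.12 pos [523.5 211.5 204.4] yaw 1.7754 F [ 0.1 -0.1  0.4] w 39.5 q [0.36 0.64 1.86 0.   0.65 0.16] tilt 0.0
turn -0.03 shift now-axes [0.  0.  0.4] after turn [0.  0.  0.4]
```

View pics/s8.png

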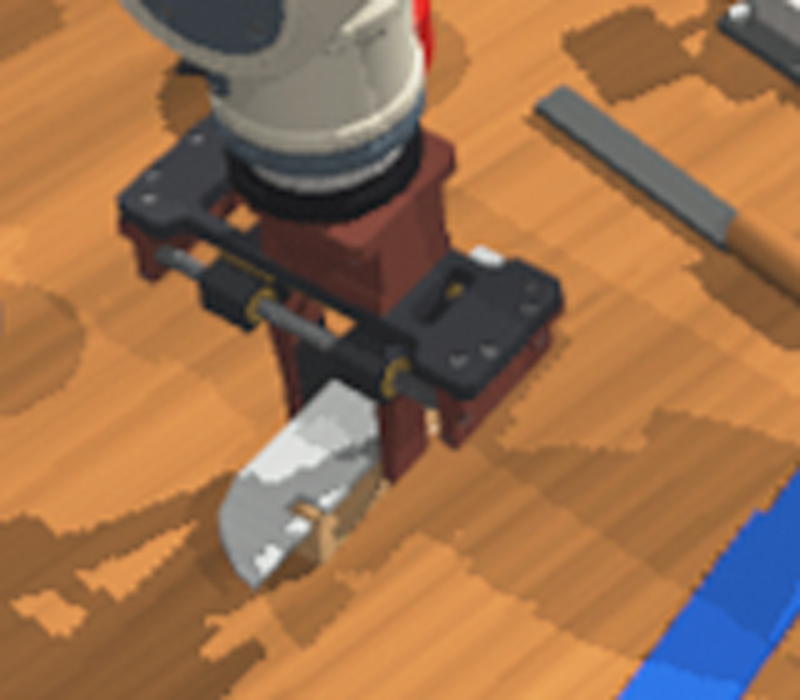

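```bash
python3 - <<'E'
from pl import *
for th in("glue",):
  a=ctrl.landmark_of(th,'top');b=ctrl.landmark_of(th,'side')
  print([ (x['uv'],x['p']) for x in a+b]); 
  for x in a: print(atz('top',x['uv'],0))
  for x in b: print(atz('side',x['uv'],0))
E
```

```text
[([362.2, 156.4], 0.77), ([270.2, 219.8], 0.65), ([243.6, 318.8], 0.51)]
[765.40758658 -98.30684475   0.        ]
[763.52315803 -83.97890802   0.        ]
[554.19272631 182.59571099   0.        ]
```

Call:
{"op": "jog_arm", "data": {"steps": [[[0,0,-0.01,0,0,0,1],[0,0,-0.02,0,0,0,1],[0,0,-0.03,0,0,0,1],[0,0,-0.03,0,0,0,1],[0,0,-0.03,0,0,0,1],[0,0,-0.015,0,0,0,1],[0,0,0,0,0,4,1],[0,0,0,0,0,4,1],[0,0,0,0,0,3.8,1],[0,0,0,0,0,0,1]]]}}

```text
t: 16.1
ee_pos: [523.2, 211.4, 339.9]
orientation: [-2.225, -2.217, 0.0]
ft_force: [0.7, -0.5, -2.7]
width: 39.7
```

```bash
python3 - <<'E'
from pl import *
plan((520,-198,340),1.5695)
a=img('side');b=img('top')
crop('side',(150,160,330,300),4.4,'s9',a);crop('top',(170,180,330,300),5,'t9',b)
E
```

```text
t 16.1 pos [523.2 211.4 339.9] yaw 1.5672 F [ 0.7 -0.5 -2.7] w 39.7 q [0.36 0.42 1.81 0.   0.91 0.37] tilt 0.0
turn -0.13 shift now-axes [-4.094e+02 -1.700e+00 -1.000e-01] after turn [-4.094e+02 -2.600e+00 -1.000e-01]
```

View pics/s9.png

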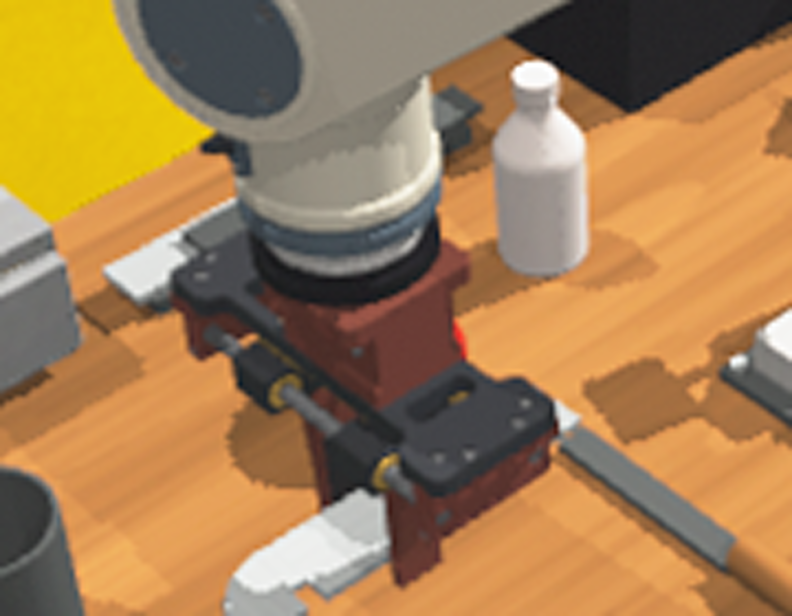

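View pics/t9.png

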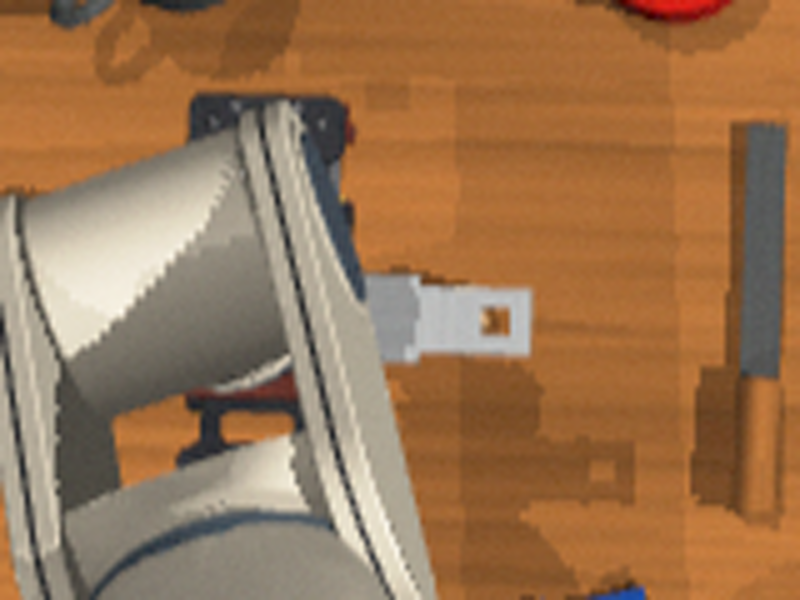

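```bash
python3 - <<'E'
from pl import *
un=lambda p,f,o:((p[0]+.5)/f-.5+o[0],(p[1]+.5)/f-.5+o[1])
o,M=st()
for p in((532,288),(530,356),(420,279),(418,361)):
    w=atz('top',un(p,5,(170,180)),175);print(w.round(1),(M.T@(w-o['ee_pos'])).round(1))
E
```

```text
[540.1 104.1 175. ] [-107.3   16.8  164.6]
[509.  104.1 175. ] [-107.3  -14.3  164.6]
[542.9 155.4 175. ] [-56.   19.7 164.6]
[505.4 155.1 175. ] [-56.3 -17.8 164.6]
```

Call:
{"op": "jog_arm", "data": {"steps": [[[-0.026,-0.0002,0,0,0,-0.13,1],[-0.026,-0.0002,0,0,0,0,1],[-0.026,-0.0002,0,0,0,0,1],[-0.026,-0.0002,0,0,0,0,1],[-0.026,-0.0002,0,0,0,0,1],[-0.026,-0.0002,0,0,0,0,1],[-0.026,-0.0002,0,0,0,0,1],[-0.026,-0.0002,0,0,0,0,1],[-0.026,-0.0002,0,0,0,0,1],[-0.026,-0.0002,0,0,0,0,1],[-0.026,-0.0002,0,0,0,0,1],[-0.026,-0.0002,0,0,0,0,1],[-0.026,0,0,0,0,0,1],[-0.026,0,0,0,0,0,1],[-0.02,0,0,0,0,0,1],[-0.015,0,0,0,0,0,1],[-0.01,0,0,0,0,0,1],[0,0,0,0,0,0,1]]]}}

```text
t: 17.7
ee_pos: [521.3, -199.0, 339.3]
orientation: [2.221, 2.222, -0.0]
ft_force: [1.1, 0.1, -2.6]
width: 39.4
```

```bash
python3 - <<'E'
from pl import *
plan((520,-198,225),1.5695)
a=img('side');b=img('top')
crop('side',(270,120,430,260),5,'s10',a);crop('top',(330,170,490,290),5,'t10',b)
E
```

```text
t 17.7 pos [ 521.3 -199.   339.3] yaw 1.5712 F [ 1.1  0.1 -2.6] w 39.4 q [-0.39  0.41  1.83 -0.    0.9  -0.39] tilt 0.02
turn 0.1 shift now-axes [  1.1  -1.3 114.3] after turn [  1.1  -1.3 114.3]
```

View pics/s10.png

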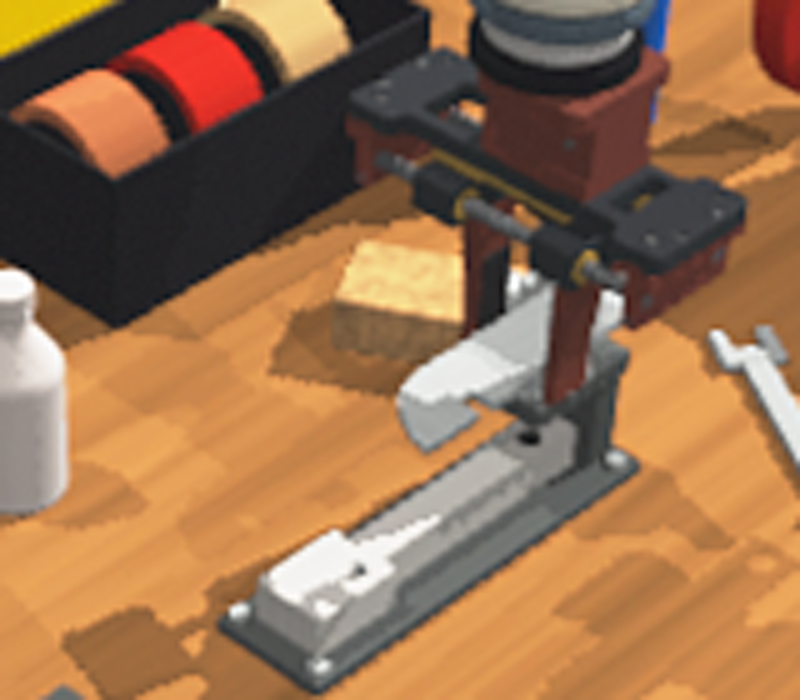

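View pics/t10.png

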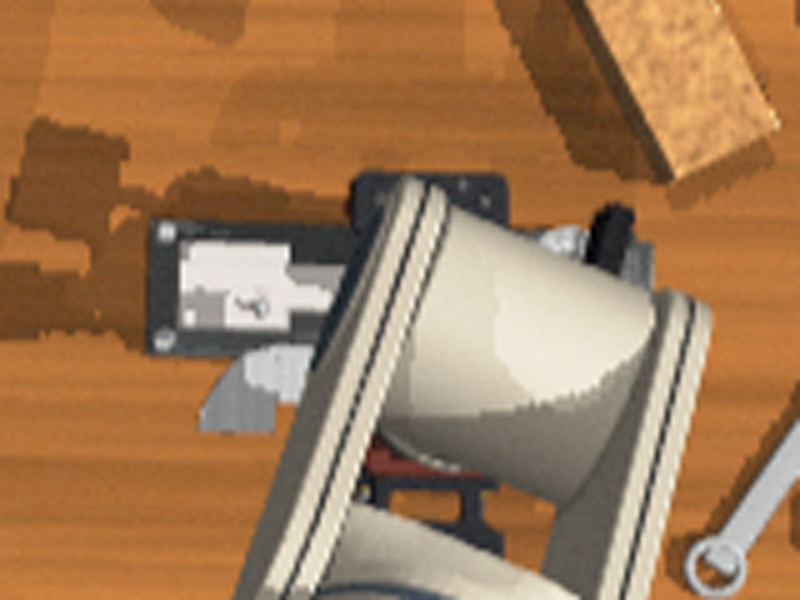

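Call:
{"op": "jog_arm", "data": {"steps": [[[0.0011,-0.0013,0.01,0,0,0.1,1],[0,0,0.018,0,0,0,1],[0,0,0.018,0,0,0,1],[0,0,0.018,0,0,0,1],[0,0,0.018,0,0,0,1],[0,0,0.016,0,0,0,1],[0,0,0.012,0,0,0,1],[0,0,0.004,0,0,0,1],[0,0,0,0,0,0,1],[0,0,0,0,0,0,1]]]}}

```text
t: 18.63
ee_pos: [520.3, -196.1, 225.5]
orientation: [2.222, 2.221, 0.0]
ft_force: [0.2, 0.1, -2.7]
width: 39.6
```

```bash
python3 - <<'E'
from pl import *
plan((580,-197.7,225),1.5695)
a=img('side');b=img('top')
crop('side',(290,120,430,260),5.5,'s11',a);crop('top',(330,170,490,290),5,'t11',b)
E
```

```text
t 18.63 pos [ 520.3 -196.1  225.5] yaw 1.5706 F [ 0.2  0.1 -2.7] w 39.6 q [-0.38  0.59  1.88  0.    0.67 -0.38] tilt 0.01
turn 0.06 shift now-axes [-1.6 59.7  0.5] after turn [-1.5 59.7  0.5]
```

View pics/s11.png

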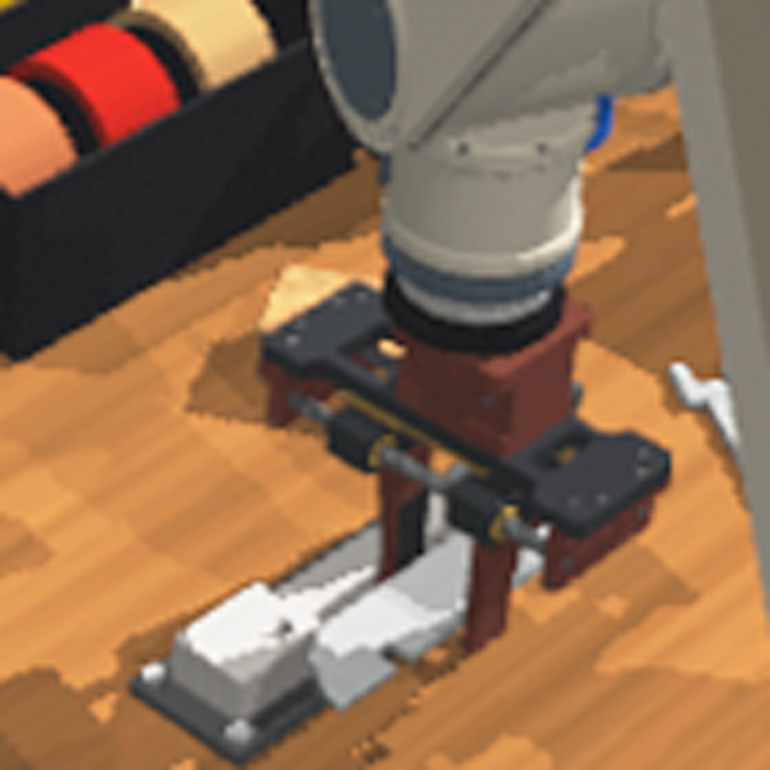

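View pics/t11.png

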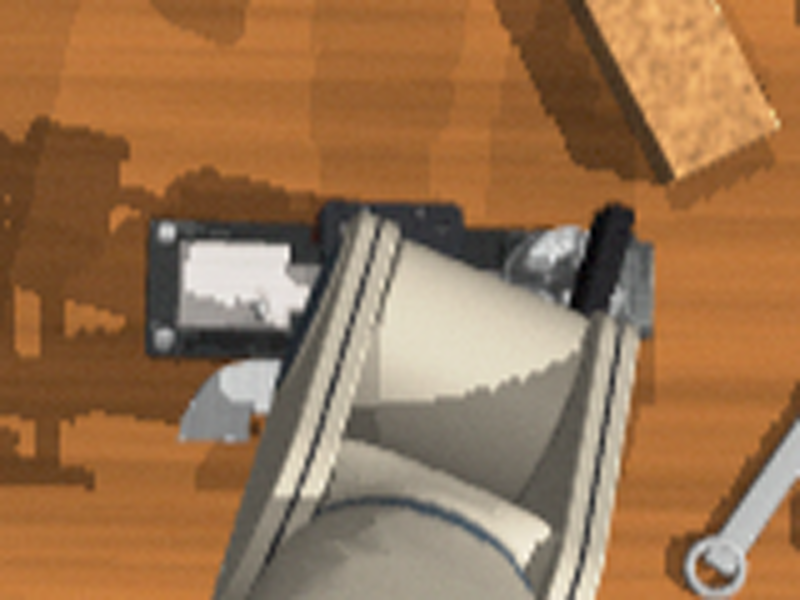

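Call:
{"op": "jog_arm", "data": {"steps": [[[-0.0008,0.005,0,0,0,0,1],[-0.0008,0.006,0,0,0,0,1],[0,0.006,0,0,0,0,1],[0,0.006,0,0,0,0,1],[0,0.006,0,0,0,0,1],[0,0.006,0,0,0,0,1],[0,0.006,0,0,0,0,1],[0,0.006,0,0,0,0,1],[0,0.006,0,0,0,0,1],[0,0.004,0,0,0,0,1],[0,0.0027,0,0,0,0,1],[0,0,0,0,0,0,1],[0,0,0,0,0,0,1]]]}}

```text
t: 19.82
ee_pos: [579.7, -198.0, 225.3]
orientation: [-2.222, -2.22, 0.0]
ft_force: [-0.3, 0.7, -2.5]
width: 39.5
```

```bash
python3 - <<'E'
from pl import *
plan((580,-197.7,225),1.5695)
a=img('side');b=img('top')
crop('side',(290,120,430,260),5.5,'s12',a);crop('top',(340,190,440,260),8,'t12',b)
E
```

```text
t 19.82 pos [ 579.7 -198.   225.3] yaw 1.5701 F [-0.3  0.7 -2.5] w 39.5 q [-0.35  0.65  1.75 -0.    0.75 -0.35] tilt 0.02
turn 0.03 shift now-axes [0.3 0.3 0.3] after turn [0.3 0.3 0.3]
```

View pics/s12.png

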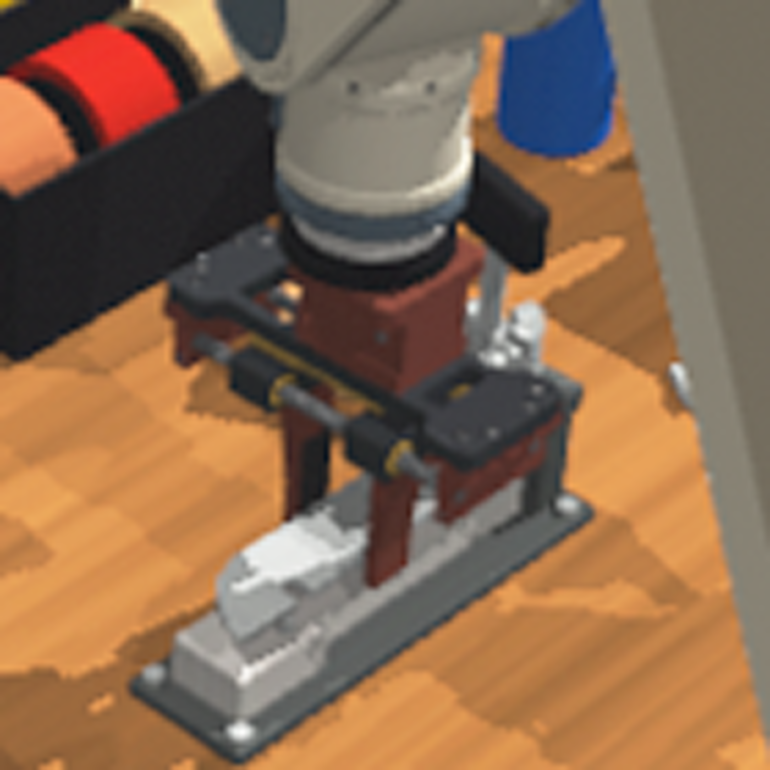

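View pics/t12.png

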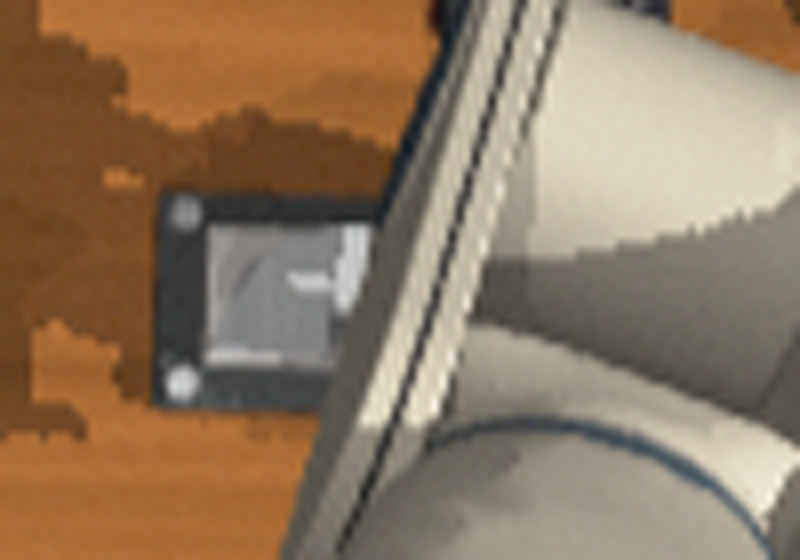

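```bash
cat > ov.py <<'E'
from pl import *
def ov(n,im,box,f,name,jig,blade):
    l,t,r,b=box;v=cv2.resize(im[t:b,l:r],None,fx=f,fy=f,interpolation=cv2.INTER_CUBIC)
    def dr(pts,pose,col,z):
        c,s=np.cos(pose[3]),np.sin(pose[3])
        q=[proj(n,(pose[0]+c*x-s*y,pose[1]+s*x+c*y,pose[2]+z)) for x,y in pts]
        q=((np.array(q)-[l,t]+.5)*f-.5)
        cv2.polylines(v,[np.round(q*16).astype(np.int32)],True,col,1,cv2.LINE_AA,4)
    dr([(115,-35),(115,35),(-135,35),(-135,-35)],jig,(0,255,0),9)
    dr([(100,-21),(100,21),(45,21),(45,-21)],jig,(0,255,255),34)
    B=[(-96,-15),(-45,-15),(-45,-20),(65,-20),(85,0),(100,20),(65,20),(65,6),(55,6),(55,20),(-45,20),(-45,15),(-96,15)]
    if blade is not None: dr(B,blade,(0,0,255),5); dr(B,blade,(255,0,0),0)
    cv2.imwrite(f"pics/{name}.png",v)
E
python3 - <<'E'
from ov import *
J=(581.5,-209.3,-3.8,1.569)
B=(581.5,-209.3,55-3.8,1.569)
ov('top',img('top'),(350,205,400,250),14,'o1t',J,B)
ov('side',img('side'),(300,190,380,260),9,'o1s',J,B)
E
```

```text
(no output)
```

View pics/o1t.png

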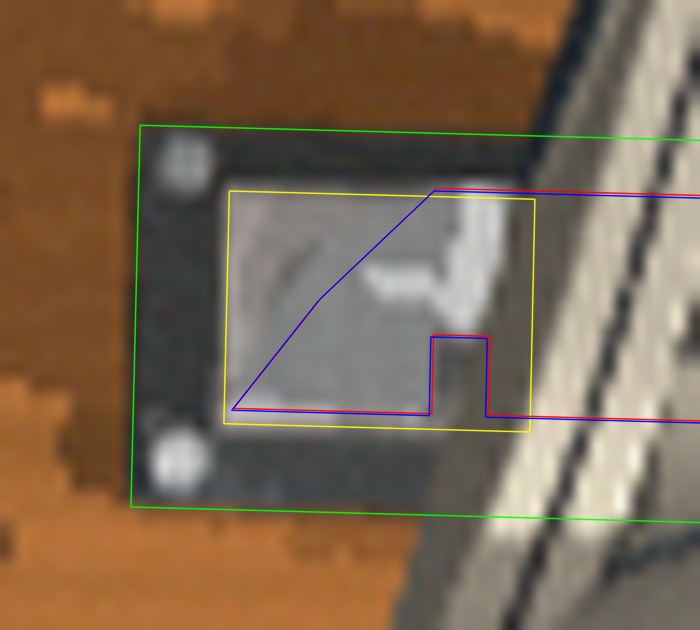

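View pics/o1s.png

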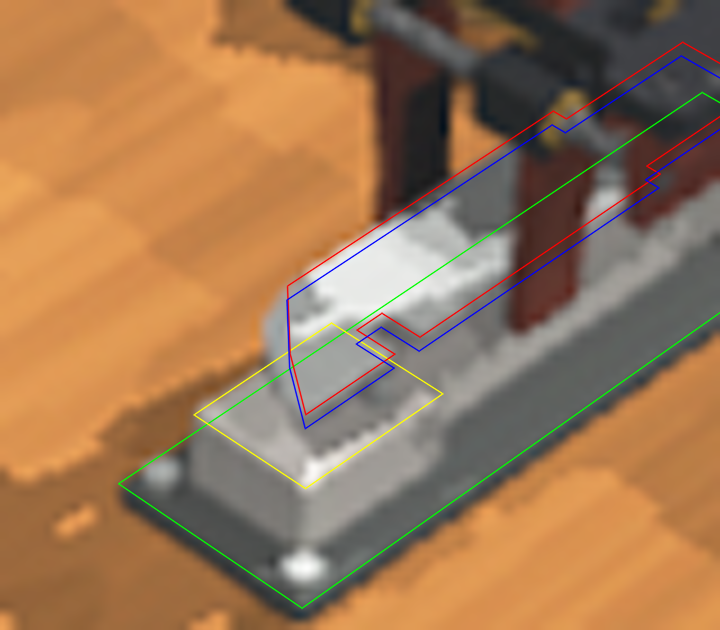

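Call:
{"op": "jog_arm", "data": {"steps": [[[0.0002,0.0002,0.003,0,0,0,1],[0,0,0.003,0,0,0,1],[0,0,0.003,0,0,0,1],[0,0,0.001,0,0,0,1],[0,0,0,0,0,0,1],[0,0,0,0,0,0,1]]]}}

```text
t: 20.52
ee_pos: [580.0, -197.8, 215.2]
orientation: [-2.222, -2.22, 0.0]
ft_force: [-0.7, 0.1, -2.9]
width: 39.2
```

```bash
python3 - <<'E'
from ov import *
plan((580,-197.7,214.5),1.5695)
J=(581.5,-209.3,-3.8,1.569)
B=(581.5,-209.3,45.5-3.8,1.569)
ov('top',img('top'),(350,205,400,250),14,'o2t',J,B)
ov('side',img('side'),(300,190,380,260),9,'o2s',J,B)
E
```

```text
t 20.52 pos [ 580.  -197.8  215.2] yaw 1.57 F [-0.7  0.1 -2.9] w 39.2 q [-0.35  0.66  1.75  0.    0.73 -0.35] tilt 0.02
turn 0.03 shift now-axes [0.1 0.  0.7] after turn [0.1 0.  0.7]
```

View pics/o2t.png

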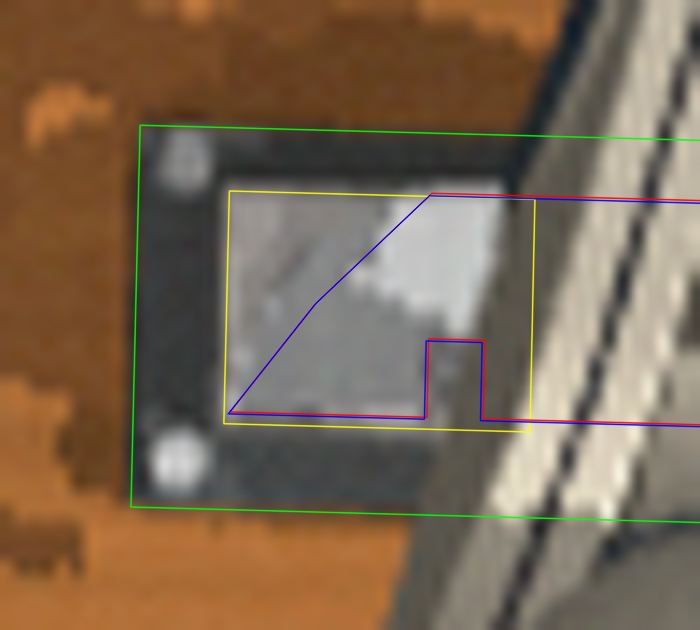

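View pics/o2s.png

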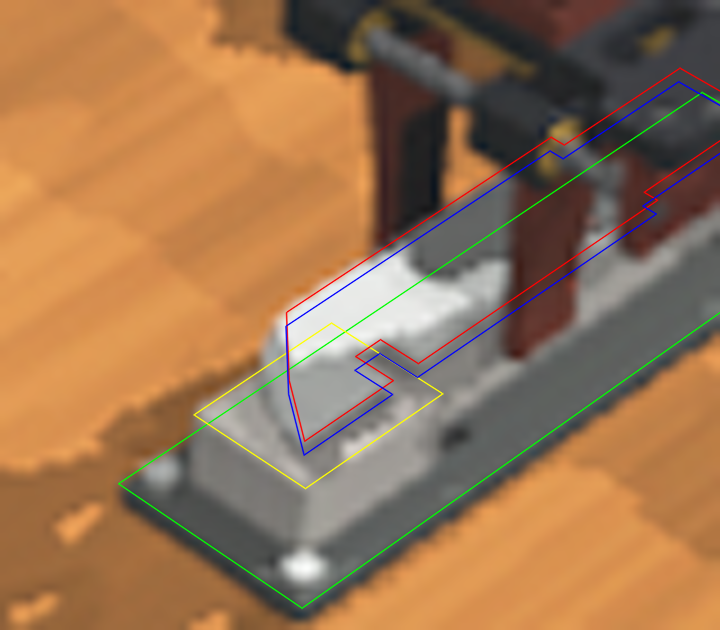

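```bash
python3 - <<'E'
from ov import *
a=img('top')[215:245,360:392];v=cv2.resize(a,None,fx=20,fy=20,interpolation=cv2.INTER_CUBIC)
v=np.clip((v.astype(float)-40)*1.6,0,255).astype(np.uint8);cv2.imwrite('pics/z1.png',v)
a=img('side')[215:250,320:360];v=cv2.resize(a,None,fx=16,fy=16,interpolation=cv2.INTER_CUBIC)
v=np.clip((v.astype(float)-40)*1.6,0,255).astype(np.uint8);cv2.imwrite('pics/z2.png',v)
pt=lambda n,p,o,f:((proj(n,p)-o+.5)*f-.5).round(0)
J=np.array((581.5,-209.3,-3.8));
for nm,x,y,z in(("tip",100,20,50.5),("nA",65,20,50.5),("nB",55,20,50.5),("nC",65,6,50.5),("nD",55,6,50.5),("tipb",100,20,45.5),("rail c",100,21,34),("pin",60,11,43)):
    w=J+[-y,x,z];print(nm,pt('top',w,[360,215],20),pt('side',w,[320,215],16))
E
```

```text
tip [129. 389.] [222. 384.]
nA [410. 397.] [380. 276.]
nB [490. 399.] [424. 246.]
nC [412. 284.] [312. 234.]
nD [492. 287.] [357. 204.]
tipb [126. 392.] [221. 409.]
rail c [120. 406.] [224. 468.]
pin [446. 330.] [357. 271.]
```

View pics/z1.png

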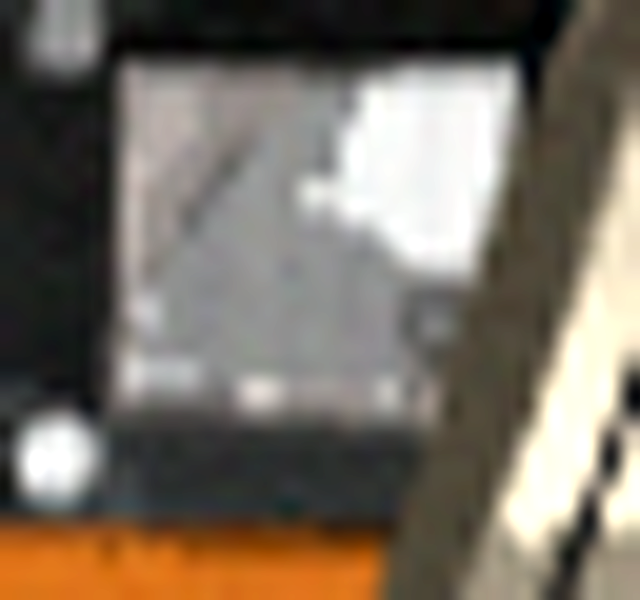

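View pics/z2.png

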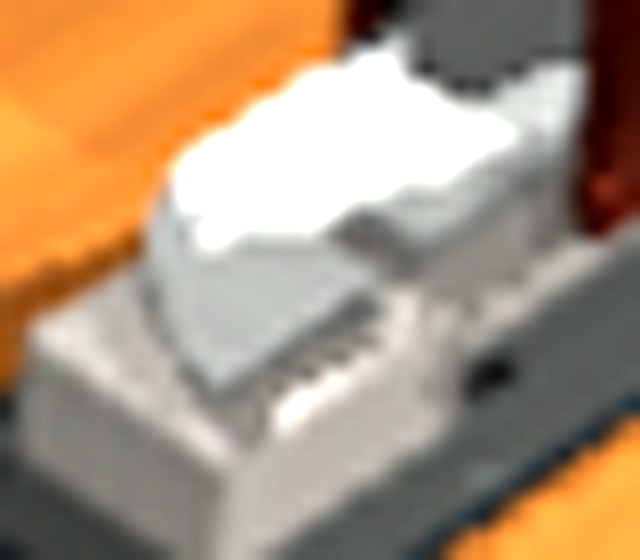

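Call:
{"op": "jog_arm", "data": {"steps": [[[0,-0.0005,0.001,0,0,0,1],[0,0,0.0015,0,0,0,1],[0,0,0.0015,0,0,0,1],[0,0,0.001,0,0,0,1],[0,0,0.001,0,0,0,1],[0,0,0,0,0,0,1]]]}}

```text
t: 21.22
ee_pos: [579.4, -197.8, 209.1]
orientation: [-2.222, -2.22, 0.0]
ft_force: [-0.4, -0.3, -2.0]
width: 38.9
```

```bash
python3 - <<'E'
from ov import *
plan((579.5,-197.7,204.2),1.5695);print(ctrl.get_obs()['moment'])
E
```

```text
t 21.22 pos [ 579.4 -197.8  209.1] yaw 1.57 F [-0.4 -0.3 -2. ] w 38.9 q [-0.35  0.67  1.75 -0.    0.72 -0.35] tilt 0.02
turn 0.03 shift now-axes [0.1 0.1 4.9] after turn [0.1 0.1 4.9]
[ 0.03148016 -0.06586386  0.03110631]
```

Call:
{"op": "jog_arm", "data": {"steps": [[[0,0,0.001,0,0,0,1],[0,0,0.001,0,0,0,1],[0,0,0.001,0,0,0,1],[0,0,0.001,0,0,0,1],[0,0,0.0005,0,0,0,1],[0,0,0,0,0,0,1],[0,0,0,0,0,0,1]]]}}

```text
t: 21.8
ee_pos: [579.5, -197.9, 204.8]
orientation: [-2.222, -2.221, 0.0]
ft_force: [-0.8, -0.0, -2.2]
width: 39.4
```

```bash
python3 - <<'E'
from ov import *
plan((579.5,-197.7,204.2),1.5695);print(ctrl.get_obs()['moment'])
for n,b in(('top',(355,205,395,250)),('side',(310,185,370,250))):
    l,t,r,bb=b;v=cv2.resize(img(n)[t:bb,l:r],None,fx=12,fy=12,interpolation=cv2.INTER_CUBIC)
    cv2.imwrite(f'pics/y{n}.png',np.clip((v.astype(float)-40)*1.5,0,255)[:600])
E
```

```text
t 21.8 pos [ 579.5 -197.9  204.8] yaw 1.57 F [-0.8 -0.  -2.2] w 39.4 q [-0.35  0.68  1.75  0.    0.71 -0.35] tilt 0.01
turn 0.03 shift now-axes [ 0.2 -0.   0.6] after turn [ 0.2 -0.   0.6]
[-0.01989681 -0.09639269  0.02051147][ WARN:0@2.962] global loadsave.cpp:1063 imwrite_ Unsupported depth image for selected encoder is fallbacked to CV_8U.
```

View pics/yside.png

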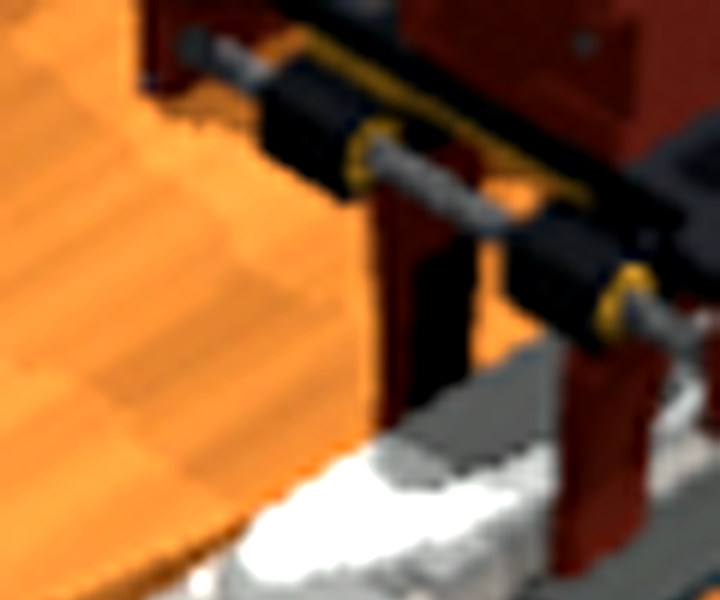

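View pics/ytop.png

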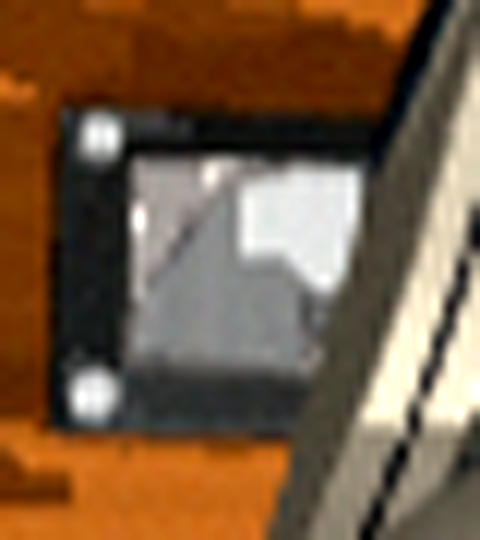

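Call:
{"op": "jog_arm", "data": {"steps": [[[0,0,0.0004,0,0,0,1],[0,0,0.0003,0,0,0,1],[0,0,0,0,0,0,1],[0,0,0,0,0,0,1]]]}}

```text
t: 22.23
ee_pos: [579.6, -197.9, 204.4]
orientation: [2.222, 2.22, 0.0]
ft_force: [-1.1, -0.1, 0.7]
width: 39.5
```

```bash
python3 - <<'E'
from ov import *
plan((579.5,-197.7,204.2),1.5695);print(ctrl.get_obs()['moment'])
E
```

```text
t 22.23 pos [ 579.6 -197.9  204.4] yaw 1.57 F [-1.1 -0.1  0.7] w 39.5 q [-0.35  0.68  1.75  0.    0.71 -0.35] tilt 0.01
turn 0.03 shift now-axes [ 0.2 -0.1  0.2] after turn [ 0.2 -0.1  0.2]
[0.02552064 0.09521442 0.02181161]
```

Call:
{"op": "jog_arm", "data": {"steps": [[[0,0,0,0,0,0,0],[0,0,0,0,0,0,-0.3],[0,0,0,0,0,0,-0.6],[0,0,0,0,0,0,-0.8],[0,0,0,0,0,0,-0.8],[0,0,0,0,0,0,-0.8],[0,0,0,0,0,0,-0.8],[0,0,-0.01,0,0,0,-0.8],[0,0,-0.02,0,0,0,-0.8],[0,0,-0.03,0,0,0,-0.8],[0,0,-0.04,0,0,0,-0.8],[0,0,-0.04,0,0,0,-0.8],[0,0,-0.04,0,0,0,-0.8],[0,0,-0.03,0,0,0,-0.8],[0,0,-0.015,0,0,0,-0.8]]]}}

```text
t: 23.48
ee_pos: [579.9, -198.0, 435.0]
orientation: [2.218, 2.216, 0.005]
ft_force: [1.4, -0.1, 0.0]
width: 79.1
```

```bash
python3 - <<'E'
from ov import *
plan((579.5,-288.3,430),1.5695+1.306)
J=(581.5,-209.3,-3.8,1.569)
ov('top',img('top'),(350,200,450,260),8,'o3t',J,None)
a=img('side');ov('side',a,(300,140,400,260),5,'o3s',J,None)
E
```

```text
t 23.48 pos [ 579.9 -198.   435. ] yaw 1.57 F [ 1.4 -0.1  0. ] w 79.1 q [-0.35  0.37  1.63 -0.    1.13 -0.35] tilt 0.41
turn -74.8 shift now-axes [-90.3  -0.4   5.3] after turn [-23.3 -87.2   5.3]
```

View pics/o3t.png

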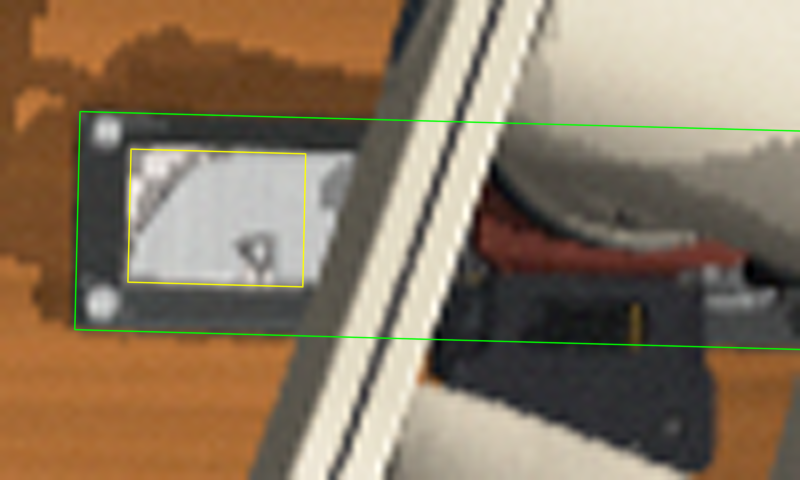

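View pics/o3s.png

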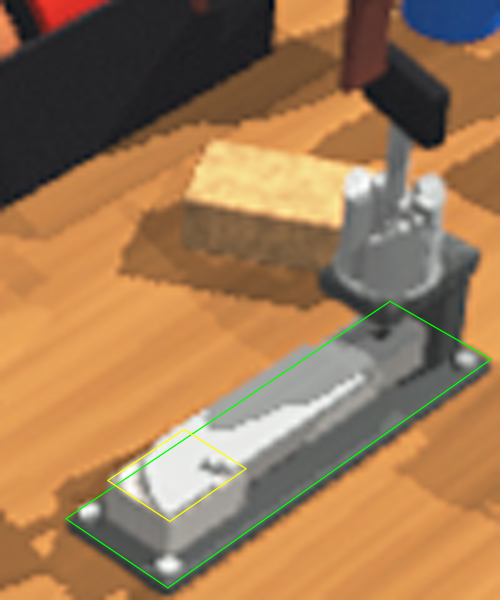

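Call:
{"op": "jog_arm", "data": {"steps": [[[0,0,0,0,0,-6.8,-1],[0,0,0,0,0,-6.8,-1],[0,0,0,0,0,-6.8,-1],[0,0,0,0,0,-6.8,-1],[0,0,0,0,0,-6.8,-1],[0,0,0,0,0,-6.8,-1],[0,0,0,0,0,-6.8,-1],[0,0,0,0,0,-6.8,-1],[0,0,0,0,0,-6.8,-1],[0,0,0,0,0,-6.8,-1],[0,0,0,0,0,-6.8,-1],[-0.005,-0.0175,0,0,0,0,-1],[-0.005,-0.0175,0,0,0,0,-1],[-0.005,-0.0175,0,0,0,0,-1],[-0.005,-0.0175,0,0,0,0,-1],[-0.0035,-0.0172,0,0,0,0,-1],[0,0,0,0,0,0,-1],[0,0,0,0,0,0,-1]]]}}

```text
t: 25.08
ee_pos: [578.7, -288.5, 427.7]
orientation: [-0.419, -3.111, -0.002]
ft_force: [-0.1, 0.2, -0.2]
width: 87.5
```

```bash
python3 - <<'E'
from ov import *
plan((579.8,-288.2,354),1.5695+1.306)
a=img('side')
crop('side',(310,90,430,210),5,'s20',a);crop('top',(350,200,450,260),8,'t20')
crop('side',(310,180,400,260),8,'s21',a)
E
```

```text
t 25.08 pos [ 578.7 -288.5  427.7] yaw 2.8739 F [-0.1  0.2 -0.2] w 87.5 q [-0.48  0.43  1.56  0.    1.15 -1.78] tilt 0.14
turn -0.09 shift now-axes [-1.1  0.5 73.7] after turn [-1.1  0.5 73.7]
```

View pics/s20.png

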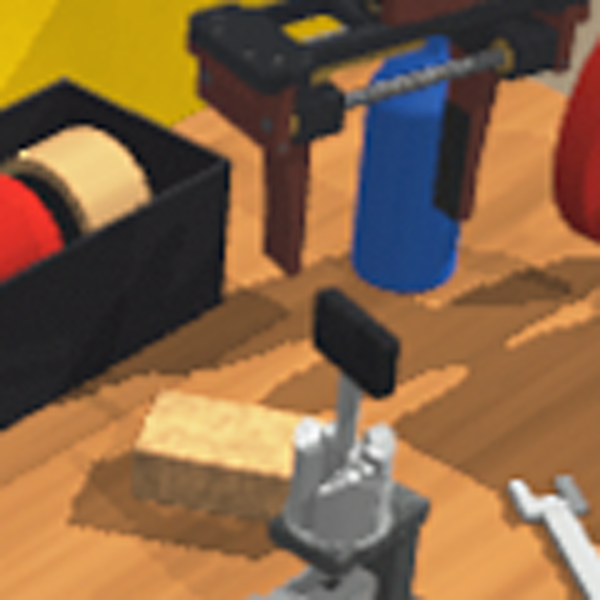

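View pics/t20.png

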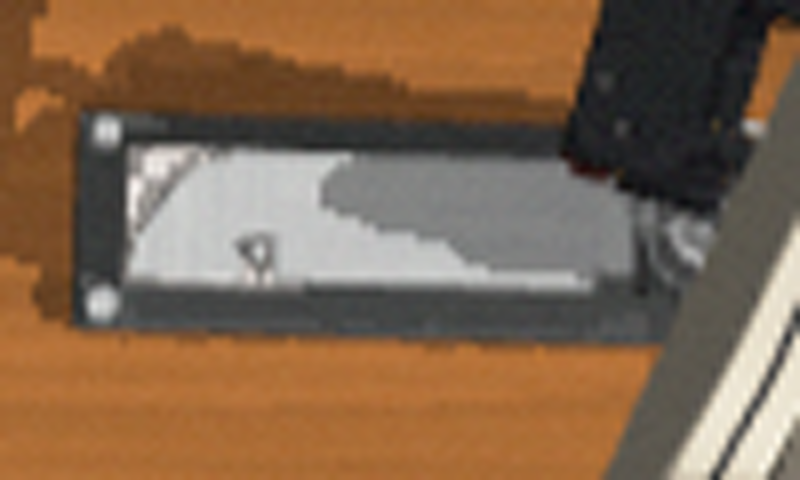

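View pics/s21.png

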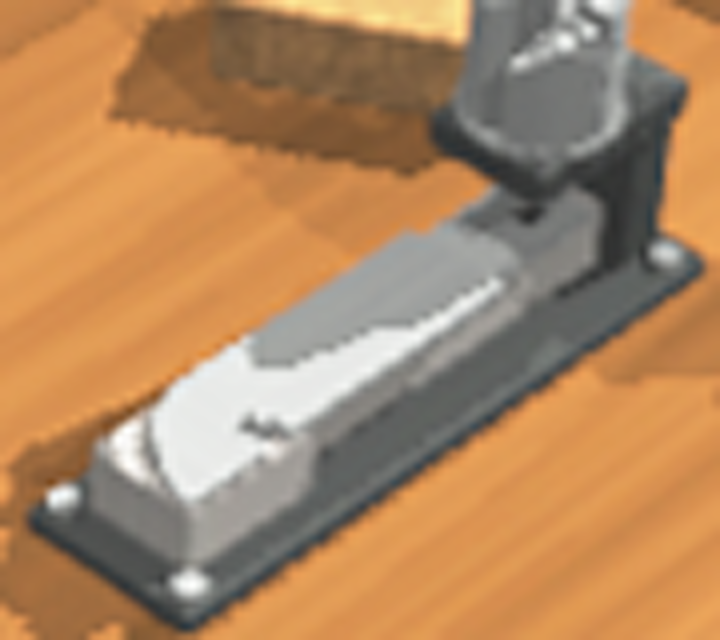

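Call:
{"op": "jog_arm", "data": {"steps": [[[-0.0011,0.0005,0.01,0,0,0,-1],[0,0,0.012,0,0,0,-1],[0,0,0.012,0,0,0,-1],[0,0,0.012,0,0,0,-1],[0,0,0.012,0,0,0,-0.5],[0,0,0.01,0,0,0,-0.2],[0,0,0.0057,0,0,0,0],[0,0,0,0,0,0,0.5],[0,0,0,0,0,0,1],[0,0,0,0,0,0,1],[0,0,0,0,0,0,1],[0,0,0,0,0,0,1],[0,0,0,0,0,0,1],[0,0,0,0,0,0,1],[0,0,0,0,0,0,1],[0,0,0,0,0,0,1],[0,0,0,0,0,0,1],[0,0,0,0,0,0,1]]]}}

```text
t: 26.68
ee_pos: [580.4, -288.0, 355.6]
orientation: [0.417, 3.114, -0.0]
ft_force: [-1.3, -0.6, 1.1]
width: 13.6
```

```bash
python3 - <<'E'
from ov import *
plan((579.8,-288.2,354),1.5695+1.306);print(ctrl.get_obs()['moment'])
crop('side',(310,90,430,210),5,'s22')
E
```

```text
t 26.68 pos [ 580.4 -288.   355.6] yaw 2.8756 F [-1.3 -0.6  1.1] w 13.6 q [-0.48  0.51  1.61 -0.    1.02 -1.78] tilt 0.01
turn 0.0 shift now-axes [ 0.6 -0.3  1.6] after turn [ 0.6 -0.3  1.6]
[-0.07805489 -0.08989853 -0.05499558]
```

View pics/s22.png

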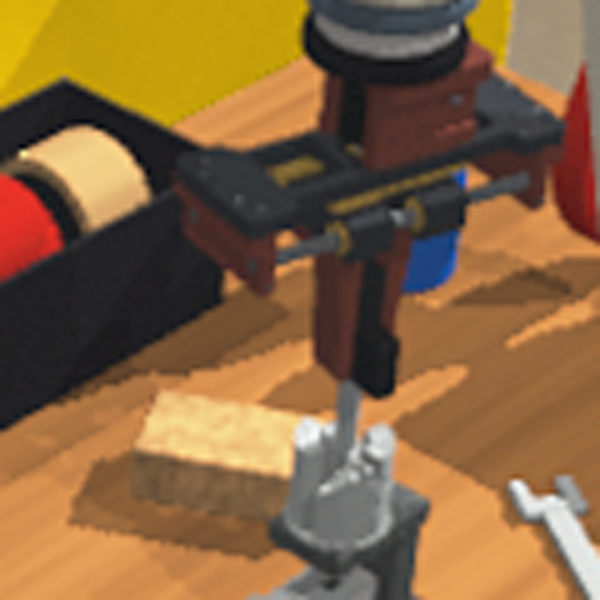

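Call:
{"op": "jog_arm", "data": {"steps": [[[0,0,-0.001,0,0,0,1],[0,0,-0.0015,0,0,0,1],[0,0,-0.0015,0,0,0,1],[0,0,-0.0014,0,0,0,1],[0,0,0,0,0,0,1],[0,0,0,0,0,0,1],[0,0,0,0,0,0,1]]]}}

```text
t: 27.32
ee_pos: [580.4, -288.0, 360.5]
orientation: [-0.417, -3.113, -0.0]
ft_force: [4.1, -3.3, -13.3]
width: 13.6
```

```bash
python3 - <<'E'
from ov import *
plan((579.8,-288.2,354),1.5695);print(ctrl.get_obs()['moment'])
E
```

```text
t 27.32 pos [ 580.4 -288.   360.5] yaw 2.8755 F [  4.1  -3.3 -13.3] w 13.6 q [-0.48  0.51  1.61 -0.    1.03 -1.78] tilt 0.02
turn 74.83 shift now-axes [ 0.5 -0.4  6.5] after turn [-0.2 -0.6  6.5]
[-0.63442869 -0.95476017  0.03656051]
```

Call:
{"op": "jog_arm", "data": {"steps": [[[0,0,-0.0004,0,0,0,1],[0,0,0,0,0,5,1],[0,0,0,0,0,5,1],[0,0,0,0,0,5,1],[0,0,0,0,0,5,1],[0,0,0,0,0,5,1],[0,0,0,0,0,5,1],[0,0,0,0,0,5,1],[0,0,0,0,0,0,1]]]}}

```text
t: 28.07
ee_pos: [580.1, -288.5, 361.2]
orientation: [-1.34, -2.841, 0.002]
ft_force: [2.3, -5.9, -11.8]
width: 14.0
```

```bash
python3 - <<'E'
from ov import *
plan((579.8,-288.2,354),1.5695);print(ctrl.get_obs()['moment'])
E
```

```text
t 28.07 pos [ 580.1 -288.5  361.2] yaw 2.2602 F [  2.3  -5.9 -11.8] w 14.0 q [-0.48  0.5   1.61 -0.    1.03 -1.17] tilt 0.09
turn 39.57 shift now-axes [ 0.4 -0.   7.2] after turn [ 0.3 -0.3  7.2]
[-1.27291727 -0.52829662  0.01042384]
```

Call:
{"op": "jog_arm", "data": {"steps": [[[0,0,0,0,0,5,1],[0,0,0,0,0,5,1],[0,0,0,0,0,5,1],[0,0,0,0,0,5,1],[0,0,0,0,0,5,1],[0,0,0,0,0,5,1],[0,0,0,0,0,5,1],[0,0,0,0,0,4.6,1],[0,0,0,0,0,0,1],[0,0,0,0,0,0,1]]]}}

```text
t: 28.9
ee_pos: [579.5, -288.8, 361.0]
orientation: [-2.218, -2.224, 0.005]
ft_force: [-0.7, -8.4, -11.8]
width: 13.7
```

```bash
python3 - <<'E'
from ov import *
plan((579.8,-288.2,318.7),1.5695);print(ctrl.get_obs()['moment'])
crop('side',(310,90,430,210),5,'s23')
E
```

```text
t 28.9 pos [ 579.5 -288.8  361. ] yaw 1.5733 F [ -0.7  -8.4 -11.8] w 13.7 q [-0.48  0.5   1.61 -0.    1.03 -0.48] tilt 0.18
turn 0.22 shift now-axes [ 0.6  0.4 42.3] after turn [ 0.6  0.4 42.3]
[-1.57864807  0.04751876  0.03851723]
```

View pics/s23.png

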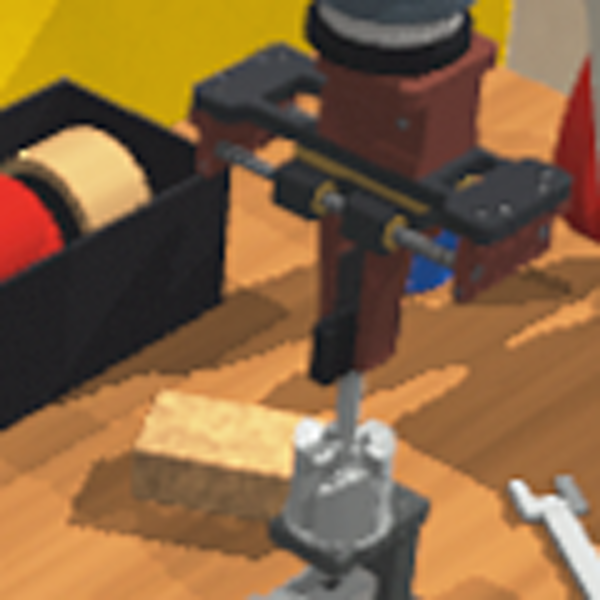

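Call:
{"op": "jog_arm", "data": {"steps": [[[-0.0008,0,0.002,0,0,0.2,1],[0,0,0.003,0,0,0,1],[0,0,0.003,0,0,0,1],[0,0,0.003,0,0,0,1],[0,0,0.003,0,0,0,1],[0,0,0.002,0,0,0,1],[0,0,0,0,0,0,1]]]}}

```text
t: 29.53
ee_pos: [579.6, -289.1, 344.5]
orientation: [-2.221, -2.219, 0.004]
ft_force: [-2.0, -5.3, -10.0]
width: 13.8
```

```bash
python3 - <<'E'
from ov import *
plan((579.8,-288.2,319.7),1.5695);print(ctrl.get_obs()['moment'])
E
```

```text
t 29.53 pos [ 579.6 -289.1  344.5] yaw 1.5703 F [ -2.   -5.3 -10. ] w 13.8 q [-0.48  0.52  1.62 -0.    1.   -0.48] tilt 0.17
turn 0.05 shift now-axes [ 0.9  0.3 24.8] after turn [ 0.9  0.3 24.8]
[-1.27173375  0.38198826 -0.00553476]
```

Call:
{"op": "jog_arm", "data": {"steps": [[[-0.0004,0,0.003,0,0,0,1],[0,0,0.003,0,0,0,1],[0,0,0.003,0,0,0,1],[0,0,0.003,0,0,0,1],[0,0,0.002,0,0,0,1],[0,0,0.002,0,0,0,1],[0,0,0,0,0,0,1]]]}}

```text
t: 30.12
ee_pos: [579.6, -289.2, 328.8]
orientation: [-2.22, -2.219, 0.003]
ft_force: [-3.4, -4.3, -8.3]
width: 13.7
```

```bash
python3 - <<'E'
from ov import *
plan((579.8,-288.2,319.7),1.5695);print(ctrl.get_obs()['moment'])
E
```

```text
t 30.12 pos [ 579.6 -289.2  328.8] yaw 1.5703 F [-3.4 -4.3 -8.3] w 13.7 q [-0.48  0.54  1.63 -0.    0.97 -0.48] tilt 0.17
turn 0.05 shift now-axes [1.  0.2 9.1] after turn [1.  0.2 9.1]
[-1.04257945  0.69682305 -0.01982608]
```

Call:
{"op": "jog_arm", "data": {"steps": [[[0,-0.0003,0.002,0,0,0,1],[0,0,0.002,0,0,0,1],[0,0,0.002,0,0,0,1],[0,0,0.0015,0,0,0,1],[0,0,0.001,0,0,0,1],[0,0,0,0,0,0,1]]]}}

```text
t: 30.62
ee_pos: [579.5, -289.3, 320.7]
orientation: [-2.221, -2.22, 0.002]
ft_force: [-3.2, -4.3, -7.3]
width: 14.1
```

```bash
python3 - <<'E'
from ov import *
plan((579.8,-288.2,319.7),1.5695);print(ctrl.get_obs()['moment'])
E
```

```text
t 30.62 pos [ 579.5 -289.3  320.7] yaw 1.5703 F [-3.2 -4.3 -7.3] w 14.1 q [-0.48  0.55  1.63 -0.    0.96 -0.48] tilt 0.13
turn 0.04 shift now-axes [1.1 0.3 1. ] after turn [1.1 0.3 1. ]
[-0.85736399  0.71284078  0.05525105]
```

Nearly down; 1–2 mm more, then release and rise.

Call:
{"op": "jog_arm", "data": {"steps": [[[0,0,0.001,0,0,0,1],[0,0,0.0007,0,0,0,1],[0,0,0,0,0,0,1],[0,0,0,0,0,0,0.6],[0,0,0,0,0,0,0.3],[0,0,0,0,0,0,0],[0,0,0,0,0,0,-0.2],[0,0,0,0,0,0,-0.2],[0,0,0,0,0,0,-0.2],[0,0,-0.01,0,0,0,-0.2],[0,0,-0.02,0,0,0,-0.2],[0,0,-0.03,0,0,0,-0.2],[0,0,-0.03,0,0,0,-0.2],[0,0,-0.03,0,0,0,-0.2]]]}}

```text
t: 31.78
ee_pos: [580.0, -289.1, 441.0]
orientation: [-2.222, -2.22, -0.0]
ft_force: [0.3, 0.3, -0.0]
width: 52.9
```

Call:
{"op": "jog_arm", "data": {"steps": [[[-0.01,-0.035,0,0,0,0,-0.2],[-0.01,-0.035,0,0,0,0,-0.2],[-0.01,-0.035,0,0,0,0,-0.2],[-0.01,-0.035,0,0,0,0,-0.2],[-0.01,-0.035,0,0,0,0,-0.2],[-0.01,-0.035,0,0,0,0,-0.2],[-0.01,-0.02,0,0,0,0,-0.2],[0,0,0,0,0,0,-0.2],[0,0,0,0,0,0,-0.2]]]}}

```text
t: 32.53
ee_pos: [349.4, -359.4, 440.0]
orientation: [2.224, 2.217, 0.0]
ft_force: [0.7, -0.0, 0.4]
width: 52.8
```

```bash
python3 - <<'E'
from ov import *
plan((579.8,-288.2,319.7),1.5695)
a=img('side');b=img('top')
crop('side',(300,140,420,260),5,'s30',a);crop('top',(350,200,470,260),6.5,'t30',b)
cv2.imwrite('pics/f30.png',b)
for n in('top','side'): 
  d=ctrl.landmark_of('handle',n);print(n,d[:1])
f=lambda p:(((proj('side',p)-[300,140])+.5)*5-.5).round(0)
print([f((581.5+a,-289+b,z-3.8)).tolist() for a in(-7,7) for b in(-29,29) for z in (134,168)])
E
```

```text
t 32.53 pos [ 349.4 -359.4  440. ] yaw 1.5676 F [ 0.7 -0.   0.4] w 52.8 q [-0.82  0.2   1.87  0.    1.08 -0.82] tilt 0.08
turn -0.11 shift now-axes [ 72.1 230.  120.6] after turn [ 71.6 230.2 120.6]
top []
side [{'uv': [379.7, 169.3], 'p': 0.82}]
[[440.0, 164.0], [447.0, 107.0], [365.0, 212.0], [371.0, 155.0], [419.0, 152.0], [425.0, 96.0], [344.0, 200.0], [349.0, 143.0]]
```

View pics/s30.png

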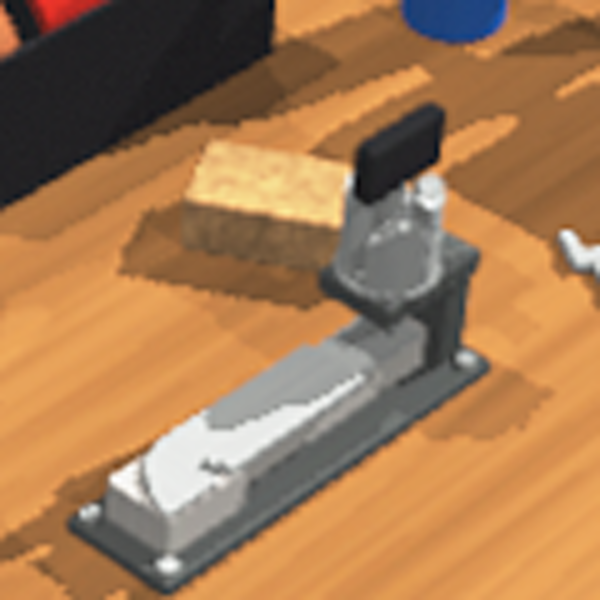

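View pics/t30.png

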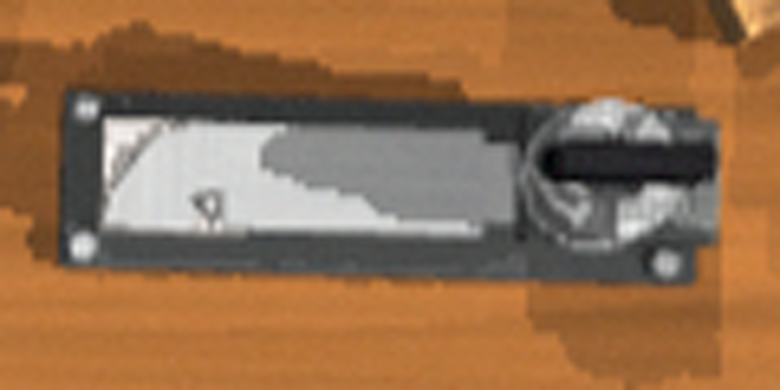

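View pics/f30.png

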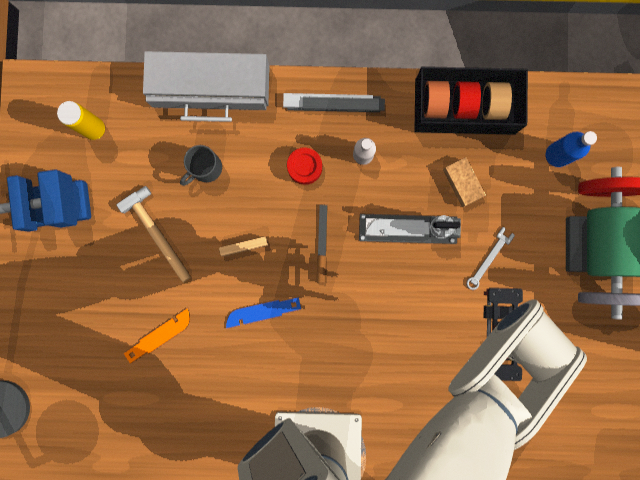

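The final pictures show the handle at the same pixels as at the start: top (434–460, 222–228), side (371–389, 161–180). So the pin is fully down. The blank lies flat with its notch at the locating pin, and the other things haven't moved.

```bash
python3 -c "
from workcell import ctrl
print(ctrl.close_job())"
```

```text
the job is handed in; nothing more can be done
None
```

The blank is loaded and locked in the jig, and I handed the job in at about 32.5 s of the 72 s allowed.

**What I did:**
- I lifted the spring pin about 41 mm, turned it 75° counter-clockwise and lowered it into the rest notch. It stayed up when I let go.
- I gripped the silver blank, slid it in sideways under the bracket and lowered it over the locating pin without touching it until it met the rail, then released it.
- I gripped the handle again, lifted, turned back 75° and guided the pin down through the tang hole. I felt no obstruction, only the spring's force.

**Last checks:**
- Both cameras show the handle at the same pixels as at the start, so the pin is fully down.
- The blank lies flat and parallel to the rail, with the locating pin in its notch.
- The other things on the bench look unmoved, and the arm is clear.

**Checks that failed or disagreed:**
- The final handle lookup found nothing in the top picture, so there I compared it by eye.
- The camera heights read about 3.5 mm low against the given ones. The cameras and the arm also differed by 1–2 mm sideways, so I corrected by the forces felt.
- The hole itself is hidden under the bracket. That the pin passes through it is inferred from its full drop, not seen.

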